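# Put a setting block away from a comparator stand

## Robot

A 6-joint arm with a two-finger parallel gripper is mounted at the origin on the work surface. World frame = base frame: x ahead of the robot, y to its left, z up, the work surface at z = 0. Lengths are in m, angles in rad, forces in N, time in s.
With the tool pointing down it reaches from about 0.35 to 1 m from the base axis. Payload 7.1 kg.
Tool frame: the origin (TCP) lies midway between the tips of the shut fingers; the grasp point (between the pads) lies behind it (arm.tcp_to_grasp is the z of the grasp point in the tool frame, in m); z points along the fingers, x is the direction in which the jaws open and shut, and the axes are right-handed (so a half turn about z gives the same grasp; the last joint's range is limited). The gripper opens to 85 mm and grips with 20 to 120 N. Pads are 22 mm wide; open, the fingers measure 114 mm over their backs; the gripper's body (76 mm by 85 mm) begins 54 mm behind the grasp point. The pads swing forward as they close: fully open they stand 13 mm farther back than shut.
Start: joints at [1.321, 0.423, 1.63, -0, 1.089, -0.019], TCP at [0.143, 0.608, 0.231] pointing down, gripper open.
Joint ranges: [-3, 3], [-0.9, 2.11], [0.09, 2.58], [-1.31, 4.45], [0.11, 2.69], [-2.54, 2.54]. Speed limits (rad/s): [2.39, 2.39, 3.01, 3.14, 3.14, 3.14].

## Interface

Orientations are given as a 3x3 rotation matrix whose columns are the frame's x, y, z axes.
In Python, from rig import arm gives the robot as it stands.
- The arm moves only by the tool play_rows, never from a script. Its argument "series" is a list of rows, each a list of 4 numbers: the shift along the tool's x, y, z scaled (see below), then the turn about the tool's z scaled (see below). In form: [[tx, ty, tz, twist], ...]. A call has 1 to 20 rows; each row shifts and turns the commanded pose from where the row before left it, along the tool's axes as they then stand; what a row does not reach is not made up. The controller multiplies each number of a shift by 0.04 m and each number of a turn by 0.1 rad. A row lasts 1/12 s, in which the tool goes at most 41.7 mm and 7.16 degrees, less where a joint would pass 70% of its speed; a pose out of reach is approached as far as the arm can. A call with a number of a shift or a turn outside -1 to 1 is refused whole. A call with a gripper value outside its range is refused whole. "hand" is the gripper command: -1 is fully open, 1 is shut, values between are in proportion, set as the call begins (left out, the last holds). The fingers move at their own pace and stop on an object; the grip force is fixed at half the most. Time passes only in rows, so rows that do not move let the fingers close. It gives the time, the measured TCP pose, the force and the opening at its end, in the units of the state.
- arm.observe(): the state, without advancing time (a new reading comes with each control period).
- arm.capture(name): name is "side" or "top" or "wrist"; returns a dict with "pixels" (480x640x3 uint8, red, green, blue), "vertical_fov" (degrees; the focal length in pixels is half the picture's height over the tangent of half this angle, whatever the lens; pixels are square), "cx", "cy" (the principal point, pixels), "T" (4x4, takes a point from camera to world coordinates). Camera axes: x right, y down, z forward; pixel columns grow to the right and rows downward; lengths in m; the calibration is good to about 2 mm. The wrist camera is an equidistant fisheye: a pixel r from the principal point sees the ray r / f radians off the axis. A picture is of the moment at which its call begins. There is no depth.
- arm.close_job(): hands the job in, once; it reports no verdict.
The state is a dict: "clock": time; "q": joint angles; "joint_velocities": joint speeds; "joint_torque": joint torques, N m; "eef_pos": TCP position; "tcp_rot": TCP orientation; "force": force on the tool from outside, world axes, zero at the start; "ft_torque": the same for the moment, N m; "opening": finger opening in m.
Only numpy, scipy, OpenCV 4.12 (cv2) and the standard library are available. Lean on these libraries where they do the work, as an engineer would, in place of code of your own. Each camera call takes 0.05 s, during which the arm holds its last target.

## Task

The comparator has been set and its setting block is still under the measuring tip: swing the small lever on the side of the stand's head fully up so that the tip is well clear, and only then draw the block out and set it gently down, without dropping it, flat in its own storage slot, the empty one that is labelled with two bars like the block. After that swing the lever all the way down again without slamming it, and leave the lever down and the other things as they were.

Things in the scene. Friction and masses are not known exactly. Their poses are not given: they have to be found in the camera images.
- stand: fixed comparator stand: grey-blue base 240 (x) x 140 mm, flat steel top at z 45 mm; column (40 mm thick, to z 235) at x +95 mm; cream head 56 mm wide over the base, z 140 to 190 mm, front face at x +13 mm, a 60 mm round dial on it (to z 249). Origin: centre of the base's underside; x from the front (robot side) to the column, z up
- lift_lever (a joint): angle of the lift lever on the head's -y side, rad: 0 = fully down (arm 0.6 rad below level, tip on the bare base), 1.1 = fully up (0.5 rad above level, tip 27 mm above the base). Stiff: stays where it is left, needs about 2 N at the knob. Starts part-way, the tip on or just above the block
- lever_knob (a point): centre of the black knob at the lever's outer end: a cylinder 22 mm across and 22 mm long, flat ends facing along the stand's x (pinch them from above), on a 10 mm thick steel arm, 90 mm from the pivot; it swings in the stand's y-z plane
- lever_pivot (a point): pivot of the lift lever, at (35, -40, 165) mm in the stand's frame; its axis lies along the stand's x, and the lever points from it to the stand's -y side
- tip (a point): rounded lower end of the measuring spindle (12 mm thick, vertical, 35 mm to +x of the stand's origin, y = 0), which comes down from the head onto the block's tongue
- setting_block: block to put away, white ceramic, 0.55 kg, on the stand's flat top: 140 mm long (x), 30 wide. Origin: middle of its underside. x -70 to -10 mm: grip end 40 mm high with two dark bars on top; x -10 to +70: tongue 12 mm high, under the tip. Draw it about 60 mm to the stand's -x before lifting it past the head. Either way round is good in the slot
- rack: fixed thin aluminium board 250 x 250 x 6 mm which carries three storage slots side by side, 80 mm apart along its y; origin at the centre of its underside
- slot_two: fixed grey storage slot on the rack with two bars on the pale label tab (34 mm long, 6 mm high) at its -x end; empty; this is the setting block's own slot, the longest of the three. Origin: centre of the pocket, at the slot's underside; x along it. Open pocket 148 mm (x) by 36 mm (y), floor 8 mm above the origin, walls 10 mm thick, rim 16 mm above the origin
- slot_two_floor (a point): centre of the pocket floor of the two-bar slot, on which the block's underside must rest; axes as the slot's
- slot_one: fixed grey storage slot on the rack with one bar on the pale label tab (34 mm long, 6 mm high) at its -x end; holds the other block. Origin: centre of the pocket, at the slot's underside; x along it. Open pocket 118 mm (x) by 36 mm (y), floor 8 mm above the origin, walls 10 mm thick, rim 16 mm above the origin
- slot_three: fixed grey storage slot on the rack with three bars on the pale label tab (34 mm long, 6 mm high) at its -x end; empty, but too short for the setting block. Origin: centre of the pocket, at the slot's underside; x along it. Open pocket 98 mm (x) by 36 mm (y), floor 8 mm above the origin, walls 10 mm thick, rim 16 mm above the origin
- other_block: a shorter white ceramic setting block with one dark bar, 110 x 30 x 40 mm, resting in the one-bar slot; leave alone. Origin at the middle of its underside
- vee_block: loose bright steel vee block, 70 x 50 x 42 mm, on the table; leave alone. Origin at the centre of its underside
- oil_jar: closed glass jar, 60 mm across and 75 mm high, on the table; leave alone. Origin at the centre of its underside
- pen_cup: black pen cup, 72 mm across, 90 mm high, with pens reaching 155 mm; leave alone. Origin at the centre of its underside
Things that resemble listed ones, but are neither listed nor needed, are in the scene too. Leave any pink or red look-alike of the setting_block alone.

How it is judged:
On the way, in this order (a step that is already met when the one before it is completed fails the run):
1. the lift lever is fully up while the block still lies under the tip (value of joint lift_lever above 0.98 rad and distance of setting_block from where it was at the start of the episode below 0.015 m), for 0.2 s.
2. the setting block lies flat in its own slot, released and at rest, with the lever still up (horizontal distance between setting_block and slot_two_floor below 0.008 m and z of setting_block in the frame of slot_two_floor between -0.003 and 0.003 m and angle between setting_block's own z axis and vertical below 0.05 rad and angle between the x axis of setting_block and the x axis of slot_two, either way round below 0.12 rad and contact force between the fingers and setting_block below 0.1 N and linear speed of setting_block below 0.02 m/s and value of joint lift_lever above 0.85 rad), for 0.2 s.
At the end, for the whole second after the job is handed in: The setting block rests flat on the floor of the two-bar slot (within 8 mm of its centre and 3 mm of its floor, tilted less than 0.05 rad, either way round, 0.12 rad along it), released and at rest, and the lift lever is fully down (below 0.12 rad) (horizontal distance between setting_block and slot_two_floor below 0.008 m and z of setting_block in the frame of slot_two_floor between -0.003 and 0.003 m and angle between setting_block's own z axis and vertical below 0.05 rad and angle between the x axis of setting_block and the x axis of slot_two, either way round below 0.12 rad and contact force between the fingers and setting_block below 0.1 N and linear speed of setting_block below 0.02 m/s and value of joint lift_lever below 0.12 rad); the robot touches nothing.
It fails at once if the block is moved under the tip before the lever is up (below 0.85 rad) (value of joint lift_lever below 0.85 rad and distance of setting_block from where it was at the start of the episode above 0.015 m and horizontal distance between setting_block and tip below 0.08 m).
It fails at once if the block is dropped (moves faster than 0.4 m/s while not held, a fall of about 8 mm) (contact force between the fingers and setting_block below 0.1 N and linear speed of setting_block above 0.4 m/s).
It fails at once if the lever is slammed down (faster than 4 rad/s) (velocity of joint lift_lever below -4 rad/s).
It fails at once if the other block, vee block, jar or pen cup is pushed more than 20 mm or tipped over 0.25 rad (distance of any of other_block, vee_block, oil_jar, pen_cup from where it was at the start of the episode above 0.02 m or angle between any of other_block, vee_block, oil_jar, pen_cup's own z axis and vertical above 0.25 rad).
It also fails if it takes over 72 s, if anything falls off the work surface, if the arm or the gripper's body presses on something with over 40 N, if the wrist force passes 120 N, or if a joint passes its speed limit or range.

## Working session

There is one attempt and no reset: what is moved stays moved. The work goes in short steps, Python scripts to look and compute and a tool call to move; the robot and the scene stay as the last step left them, time stands still between calls to the robot, and variables do not carry over. Pictures are saved under pics/ and viewed, and the job is handed in when it is done.

Besides the shell and the picture viewer there is one more tool, called by a JSON object that holds its "fn" and its "kwargs", one argument or row to a line. play_rows: Moves the arm, as the interface text tells. Its arguments: {"type":"object","properties":{"series":{"type":"array"},"hand":{"type":"number"}},"required":["series"]}

```bash
ls; mkdir -p pics
python3 - <<'E'
from rig import arm
import cv2,numpy as np
s=arm.observe();print(s)
print(arm.tcp_to_grasp)
import pickle
d={}
for n in("side","top","wrist"):
    c=arm.capture(n);d[n]=c
    cv2.imwrite(f"pics/{n}0.png",c["pixels"][:,:,::-1]);print(n,c["vertical_fov"],c["cx"],c["cy"],np.round(c["T"],4).tolist())
pickle.dump(d,open("c0.pkl","wb"))
E
```

```text
pics
{'clock': 0.0, 'q': array([ 1.32099015e+00,  4.23845495e-01,  1.63067143e+00,  1.39766722e-05,
        1.08859360e+00, -1.90174235e-02]), 'joint_velocities': array([ 0.00021729, -0.00144813,  0.00198084, -0.00032753,  0.00030113,
       -0.00010521]), 'joint_torque': array([-2.38065804e-03, -5.57373011e+01, -2.81732708e+01, -3.22151409e-04,
        7.65169621e-03, -2.11666332e-05]), 'eef_pos': array([0.14281589, 0.60791599, 0.23055007]), 'tcp_rot': array([[ 2.28751465e-01,  9.73484780e-01, -3.87240440e-04],
       [ 9.73483675e-01, -2.28751789e-01, -1.46769387e-03],
       [-1.51735958e-03, -4.12351252e-05, -9.99998848e-01]]), 'force': array([-0.6392736 , -0.214616  ,  0.11640132]), 'ft_torque': array([ 0.00130413, -0.00410412, -0.04537084]), 'opening': 0.08525617432895521}
-0.0187
side 46.75032349792628 319.7015445306569 248.92606745940063 [[0.8905, -0.2107, 0.4033, 0.0699], [-0.4549, -0.4364, 0.7763, -1.0184], [0.0125, -0.8747, -0.4844, 0.7439], [0.0, 0.0, 0.0, 1.0]]
top 44.81836654046435 321.0940093782979 242.0980454767148 [[0.0277, -0.9879, 0.1528, 0.4057], [-0.9996, -0.0257, 0.015, -0.025], [-0.0109, -0.1531, -0.9882, 1.4867], [0.0, 0.0, 0.0, 1.0]]
wrist 65.70646984690485 324.44677328460256 242.76755269107738 [[0.2296, 0.9263, 0.2988, 0.0665], [0.9733, -0.2179, -0.0724, 0.6256], [-0.002, 0.3074, -0.9516, 0.3728], [0.0, 0.0, 0.0, 1.0]]
```

View pics/side0.png

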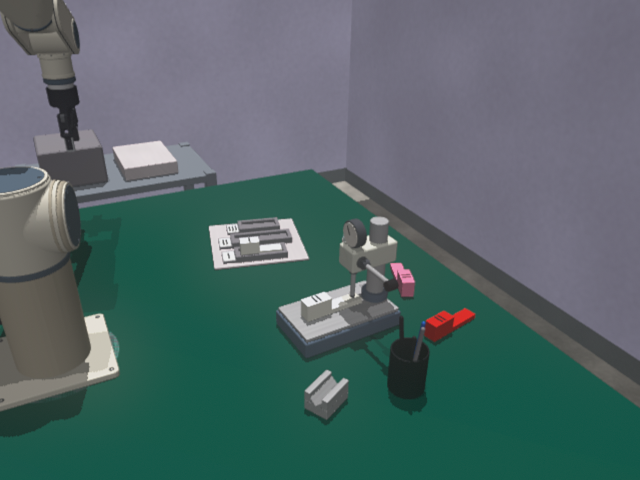

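View pics/top0.png

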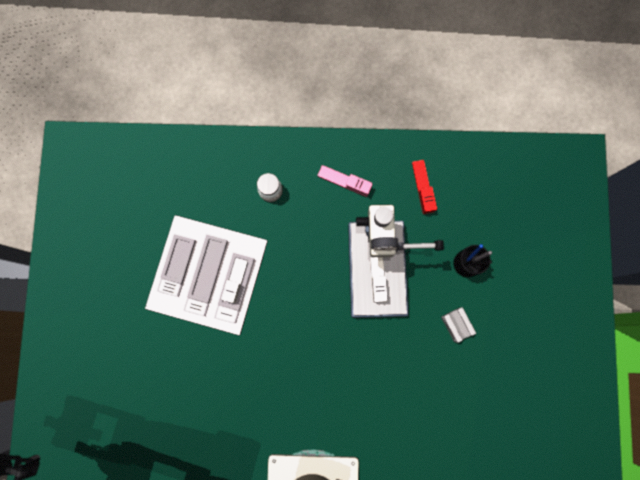

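View pics/wrist0.png

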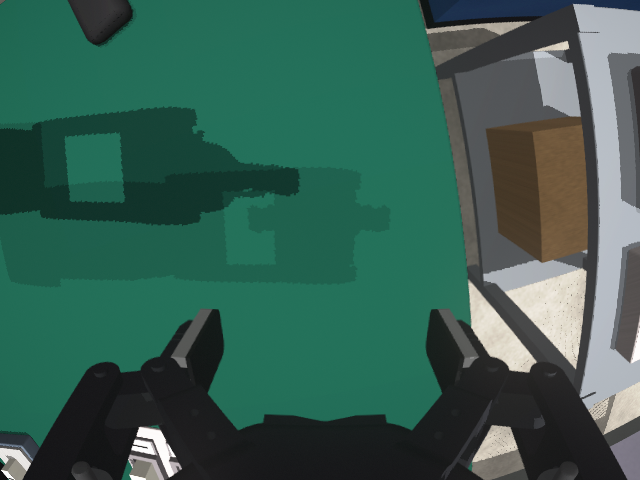

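Run:
```python
import cv2,pickle
d=pickle.load(open("c0.pkl","rb"))
t=d["top"]["pixels"][:,:,::-1];s=d["side"]["pixels"][:,:,::-1]
cv2.imwrite("pics/tA.png",cv2.resize(t[205:345,135:275],None,fx=4.2,fy=4.2,interpolation=2))
cv2.imwrite("pics/tB.png",cv2.resize(t[190:330,335:505],None,fx=4.2,fy=4.2,interpolation=2))
cv2.imwrite("pics/sA.png",cv2.resize(s[205:355,270:470],None,fx=4,fy=4,interpolation=2))
cv2.imwrite("pics/sB.png",cv2.resize(s[210:275,200:315],None,fx=6.5,fy=6.5,interpolation=2))
```

```text
(no output)
```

View pics/tA.png

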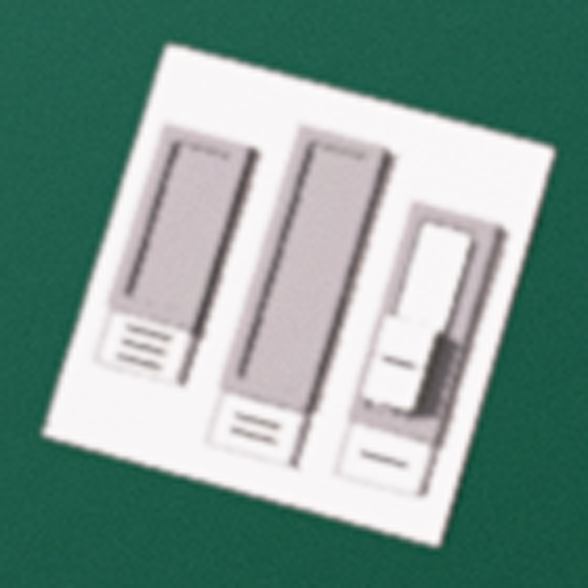

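View pics/tB.png

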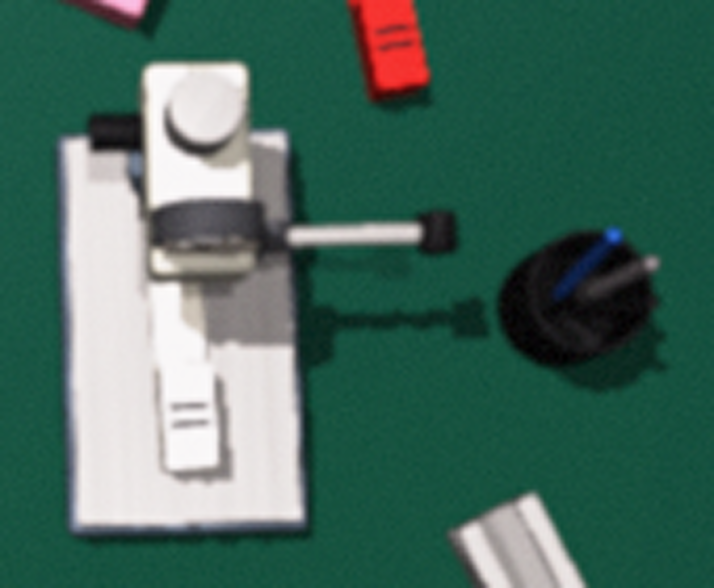

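View pics/sA.png

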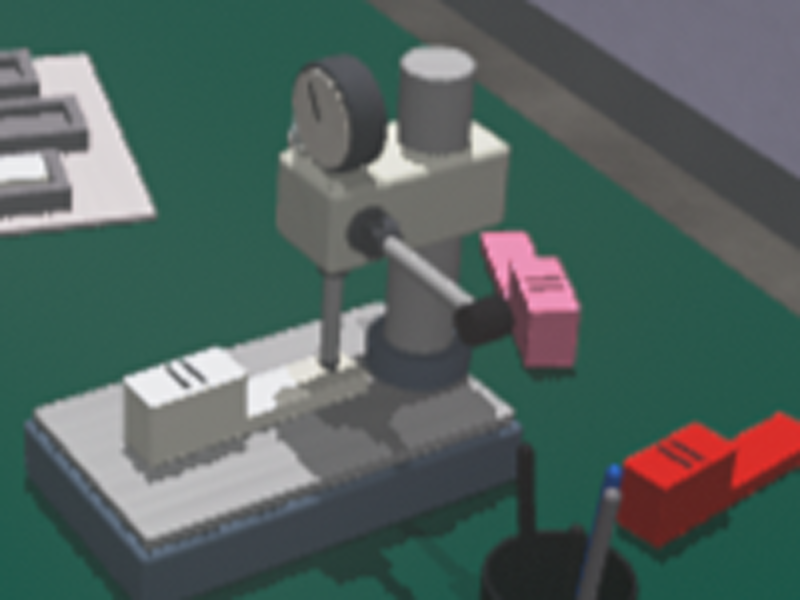

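View pics/sB.png

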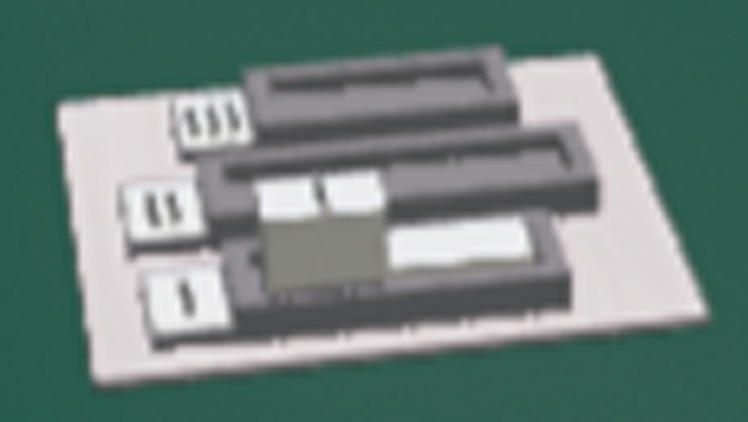

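```bash
cat > h.py <<'E'
import numpy as np,cv2
from scipy.optimize import least_squares
def K(c):
    f=240/np.tan(np.radians(c["vertical_fov"])/2); return f,c["cx"],c["cy"]
def proj(c,P,fish=False):
    P=np.atleast_2d(P);T=np.linalg.inv(c["T"]);p=P@T[:3,:3].T+T[:3,3]
    f,cx,cy=K(c)
    if fish:
        r=np.hypot(p[:,0],p[:,1]);th=np.arctan2(r,p[:,2]);k=f*th/np.maximum(r,1e-9)
        return np.c_[cx+k*p[:,0],cy+k*p[:,1]]
    return np.c_[cx+f*p[:,0]/p[:,2],cy+f*p[:,1]/p[:,2]]
def ray(c,uv,fish=False):
    f,cx,cy=K(c);d=np.array([(uv[0]-cx)/f,(uv[1]-cy)/f,1.])
    if fish:
        r=np.hypot(d[0],d[1]);d=np.array([d[0]/max(r,1e-9)*np.sin(r),d[1]/max(r,1e-9)*np.sin(r),np.cos(r)])
    return c["T"][:3,3],c["T"][:3,:3]@d
def onz(c,uv,z,fish=False):
    o,d=ray(c,uv,fish);return o+d*(z-o[2])/d[2]
def tri(obs):
    A=np.zeros((3,3));b=np.zeros(3)
    for c,uv,f in obs:
        o,d=ray(c,uv,f);d=d/np.linalg.norm(d);M=np.eye(3)-np.outer(d,d);A+=M;b+=M@o
    return np.linalg.solve(A,b)
def place(p,L):
    L=np.atleast_2d(L);c,s=np.cos(p[2]),np.sin(p[2])
    return np.c_[p[0]+c*L[:,0]-s*L[:,1],p[1]+s*L[:,0]+c*L[:,1],L[:,2]]
def fit(obs,p0):
    # obs: list (cam, local pts (world z), uv, fish)
    def r(p): return np.concatenate([(proj(c,place(p,L),f)-uv).ravel() for c,L,uv,f in obs])
    s=least_squares(r,p0,loss='soft_l1');return s.x,r(s.x)
E
cat > f0.py <<'E'
import pickle
from h import *
d=pickle.load(open("c0.pkl","rb"));t,s=d["top"],d["side"]
A=lambda L:np.array(L,float)
tA=lambda L:A(L)/4.2+[135-.4,205-.4]; tB=lambda L:A(L)/4.2+[335-.4,190-.4]
sA=lambda L:A(L)/4+[270-.4,205-.4]; sB=lambda L:A(L)/6.5+[200-.4,210-.4]
def box(x0,x1,y,z): return A([[x0,y,z],[x1,y,z],[x1,-y,z],[x0,-y,z]])/1000
def show(n,obs,p0):
    for o in (obs,obs[:1],obs[1:]):
        if o:
            p,r=fit(o,p0);print(n,np.round(p,4),np.round(r,1).tolist())
R=box(-125,125,125,6)
show("rack",[(t,R,tA([(43,435),(168,43),(555,148),(440,547)]),0),(s,R,sB([(58,103),(597,57),(708,318),(95,383)]),0)],[.5,.35,-.2])
S=box(-84,84,28,22)
show("slot2",[(t,S,tA([(222,388),(300,127),(387,150),(313,410)]),0),(s,S[[0,1,2]],sB([(197,165),(577,123),(600,168)]),0)],[.5,.35,-.2])
B=box(-120,120,70,45)
show("stand",[(t,B,tB([(70,526),(60,137),(288,130),(305,525)]),0),(s,B[[0,2,3]],sA([(35,412),(517,410),(150,543)]),0)],[.5,-.1,0])
G=box(-70,-10,15,85)
show("block",[(t,G,tB([(165,472),(160,365),(213,362),(218,468)]),0),(s,G,sA([(122,382),(218,348),(247,368),(150,403)]),0)],[.5,-.1,0])
print("knob",tri([(t,tB([(438,232)])[0],0),(s,sA([(485,318)])[0],0)]))
for n,uv in(("cup",(470,262)),("vee",(459,325))): print(n,onz(t,uv,.05))
E
python3 f0.py
```

```text
rack [ 0.5451  0.2877 -0.2409] [0.5, -0.1, 0.4, 0.0, 0.5, 0.1, 0.2, -0.3, -0.4, -0.6, -0.3, -1.0, 0.0, -1.3, -0.5, -1.3]
rack [ 0.5449  0.2887 -0.2401] [0.1, 0.0, -0.0, 0.1, 0.1, 0.1, -0.2, -0.2]
rack [ 0.5437  0.2817 -0.2434] [-0.2, 0.2, 0.2, -0.1, 0.4, -0.1, -0.4, -0.1]
slot2 [ 0.5583  0.283  -0.2235] [0.2, 0.4, 0.1, -1.2, 0.5, -1.4, -0.1, 0.7, -0.6, -1.5, -0.4, -1.0, -0.0, 0.9]
slot2 [ 0.5574  0.2834 -0.2248] [-0.0, 0.7, 0.0, -0.9, 0.3, -1.0, -0.3, 1.1]
slot2 [ 0.5581  0.2782 -0.1906] [-0.3, -0.3, -0.3, -0.7, 0.7, 1.1]
stand [ 0.5699 -0.1462  0.0554] [0.3, 1.4, -0.8, -1.9, 0.5, -1.9, 1.3, 0.1, -3.9, -2.1, 2.3, -0.3, -1.7, 0.1]
stand [ 0.5686 -0.1454  0.0464] [-0.5, 1.7, -0.7, -1.6, 0.6, -1.1, 0.6, 0.8]
stand [ 0.5705 -0.1483  0.0721] [-3.3, -1.1, 2.9, -0.5, 0.0, 1.0]
block [ 0.5531 -0.1453  0.0782] [0.6, -0.7, 0.2, -0.1, 0.0, -0.1, 0.5, -0.4, -0.6, -1.7, -0.4, -1.1, -0.2, 0.6, -0.4, 0.1]
block [ 0.5524 -0.1449  0.0658] [0.1, -0.4, 0.0, 0.1, -0.2, 0.3, 0.0, 0.0]
block [ 0.553  -0.1465  0.098 ] [-0.2, -1.0, -0.3, -0.7, 0.2, 0.9, 0.3, 0.7]
knob [ 0.61140518 -0.27538179  0.16475473]
cup [ 0.58747862 -0.37345976  0.05      ]
vee [ 0.43207256 -0.3449702   0.05      ]
```

Candidates: the white two-bar block on the stand at top (380,285) is the setting block. The look-alikes are pink at (345,180), red at (425,187), and the one-bar block in the rack at (237,280). The target slot is the middle one, at (207,275) with its two-bar label. The crops confirm both choices. The knob is at (0.611,-0.275,0.165), about 90 mm from the pivot computed from the stand fit.

I'll raise and twist the tool first, then travel.

{"fn": "play_rows", "kwargs": {
  "series": [
    [0,0,-0.25,1],
    [0,0,-0.25,1],
    [0,0,-0.25,1],
    [0,0,-0.25,1],
    [0,0,-0.25,1],
    [0,0,-0.25,1],
    [0,0,-0.25,1],
    [0,0,-0.25,1],
    [0,0,-0.25,1],
    [0,0,-0.25,1],
    [0,0,-0.25,1],
    [0,0,0,1],
    [0,0,0,0.8],
    [0,0,0,0]
  ],
  "hand": -1
}}

```text
clock: 1.32
eef_pos: [0.1429, 0.6083, 0.3412]
tcp_rot: [[0.998, 0.057, -0.0], [0.057, -0.998, -0.0], [-0.0, 0.0, -1.0]]
force: [-0.4, -0.2, -0.5]
opening: 0.0852
```

{"fn": "play_rows", "kwargs": {
  "series": [
    [0.3,0.6,0,0],
    [0.4,0.85,0,0],
    [0.4,0.85,0,0],
    [0.4,0.85,0,0],
    [0.4,0.85,0,0],
    [0.4,0.85,0,0],
    [0.4,0.85,0,0],
    [0.4,0.85,0,0],
    [0.4,0.85,0,0],
    [0.4,0.85,0,0],
    [0.4,0.85,0,0],
    [0.4,0.85,0,0],
    [0.4,0.85,0,0],
    [0.4,0.85,0,0]
  ]
}}

```text
clock: 2.48
eef_pos: [0.3908, 0.1547, 0.3413]
tcp_rot: [[0.998, 0.063, 0.0], [0.063, -0.998, 0.0], [0.0, -0.0, -1.0]]
force: [0.9, 0.6, -0.2]
opening: 0.0853
```

{"fn": "play_rows", "kwargs": {
  "series": [
    [0.4,0.85,0,0],
    [0.4,0.85,0,0],
    [0.4,0.85,0,0],
    [0.4,0.85,0,0],
    [0.4,0.85,0,0],
    [0.4,0.85,0,0],
    [0.4,0.85,0,0],
    [0.4,0.85,0,0],
    [0.4,0.85,0,0],
    [0.4,0.85,0,0],
    [0.4,0.85,0,0],
    [0.3,0.85,0,0],
    [0.2,0.85,0,0],
    [0,0,0,0],
    [0,0,0,0]
  ]
}}

```text
clock: 3.73
eef_pos: [0.6125, -0.2746, 0.34]
tcp_rot: [[0.998, 0.06, -0.001], [0.06, -0.998, 0.001], [-0.001, -0.001, -1.0]]
force: [0.0, 0.1, -0.3]
opening: 0.0852
```

```bash
cat > cap.py <<'E'
import sys,pickle,cv2
from rig import arm
t=sys.argv[1];d={}
for n in sys.argv[2:]:
    c=arm.capture(n);d[n]=c;cv2.imwrite(f"pics/{n}{t}.png",c["pixels"][:,:,::-1])
s=arm.observe();d["state"]=s
pickle.dump(d,open(f"c{t}.pkl","wb"));print(s["clock"],s["eef_pos"],s["q"])
E
python3 cap.py 1 wrist side
```

```text
3.8333 [ 0.61219845 -0.27253646  0.3406793 ] [-4.36728125e-01  3.96875024e-01  1.41284435e+00  3.06036929e-04
  1.33330181e+00 -4.98058549e-01]
```

View pics/wrist1.png

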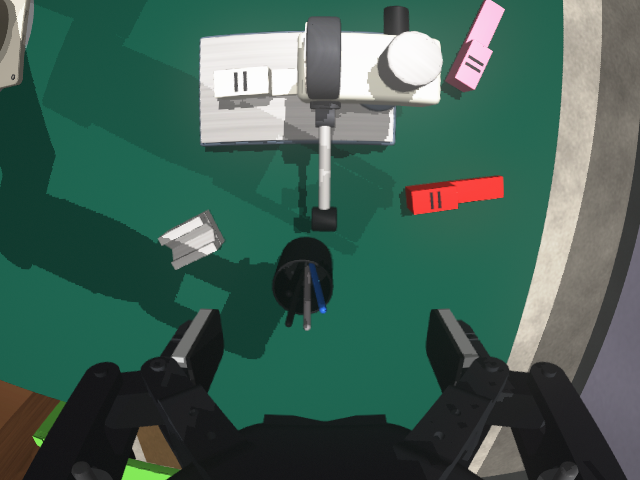

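View pics/side1.png

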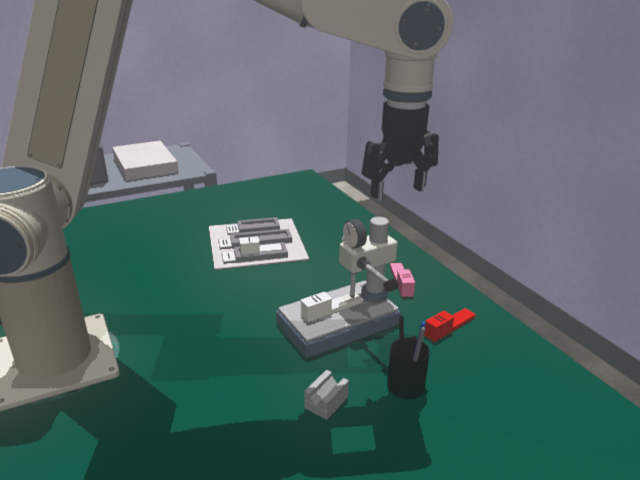

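```bash
cat > f1.py <<'E'
from f0 import *
w=pickle.load(open("c1.pkl","rb"))["wrist"]
im=w["pixels"][:,:,::-1]
cv2.imwrite("pics/w1a.png",cv2.resize(im[20:240,190:450],None,fx=3,fy=3,interpolation=2))
print("--- cam",np.round(w["T"][:3,3],3))
k=tri([(t,tB([(438,232)])[0],0),(s,sA([(485,318)])[0],0),(w,(324,218),1)]);print("knob",k)
for z in(.16,.165,.17,.175):print(z,onz(w,(324,218),z,1))
show("standw",[(w,B[[0,2,3]],A([(201,38),(394,144),(201,145)]),1)],[.57,-.15,.05])
show("blockw",[(w,G,A([(217,98),(215,70),(268,67),(271,95)])[[1,2,3,0]],1)],[.57,-.15,.05])
P=np.array([.6122,-.2725,.3407]);print("tcp px",proj(w,P,1))
E
python3 f1.py | sed -n '/---/,$p'
```

```text
--- cam [ 0.608 -0.197  0.482]
knob [ 0.61159221 -0.27563976  0.16486171]
0.16 [ 0.61209984 -0.27731     0.16      ]
0.165 [ 0.61204008 -0.27605862  0.165     ]
0.17 [ 0.61198031 -0.27480725  0.17      ]
0.175 [ 0.61192055 -0.27355588  0.175     ]
standw [ 0.5752 -0.147   0.0539] [-1.1, -4.7, 7.0, 0.4, -0.4, 0.7]
standw [ 0.5752 -0.147   0.0539] [-1.1, -4.7, 7.0, 0.4, -0.4, 0.7]
blockw [ 0.5578 -0.1486  0.0667] [0.4, 1.1, 2.1, -0.1, -0.6, -0.6, -1.2, -0.1]
blockw [ 0.5578 -0.1486  0.0667] [0.4, 1.1, 2.1, -0.1, -0.6, -0.6, -1.2, -0.1]
tcp px [[323.74979161 309.76933085]]
```

View pics/w1a.png

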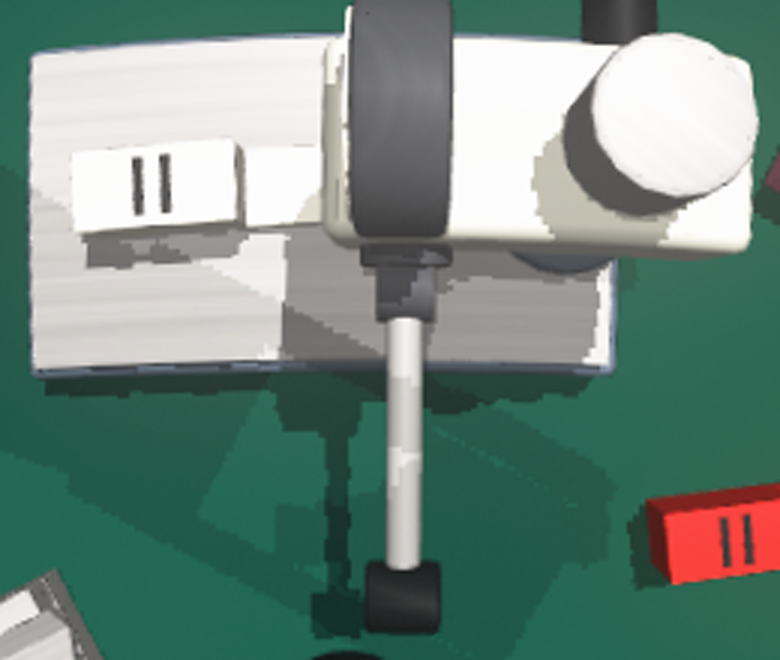

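{"fn": "play_rows", "kwargs": {
  "series": [
    [0,0.08,0.7,0],
    [0,0,0.8,0],
    [0,0,0.8,0],
    [0,0,0.8,0],
    [0,0,0.6,0],
    [0,0,0.5,0],
    [0,0,0.4,0],
    [0,0,0.27,0],
    [0,0,0,0],
    [0,0,0,0]
  ]
}}

```text
clock: 4.67
eef_pos: [0.6128, -0.2754, 0.1468]
tcp_rot: [[0.998, 0.061, -0.0], [0.061, -0.998, 0.0], [-0.0, -0.0, -1.0]]
force: [-0.1, -0.4, 0.3]
opening: 0.0853
```

```bash
python3 cap.py 2 wrist side; python3 -c "
import cv2;i=cv2.imread('pics/side2.png');cv2.imwrite('pics/side2c.png',cv2.resize(i[150:330,300:500],None,fx=3.3,fy=3.3))"
```

```text
4.7667 [ 0.61369238 -0.27618789  0.14810499] [-4.40577127e-01  5.85153083e-01  1.57157681e+00  1.07168831e-05
  9.82552658e-01 -5.01303628e-01]
```

View pics/wrist2.png

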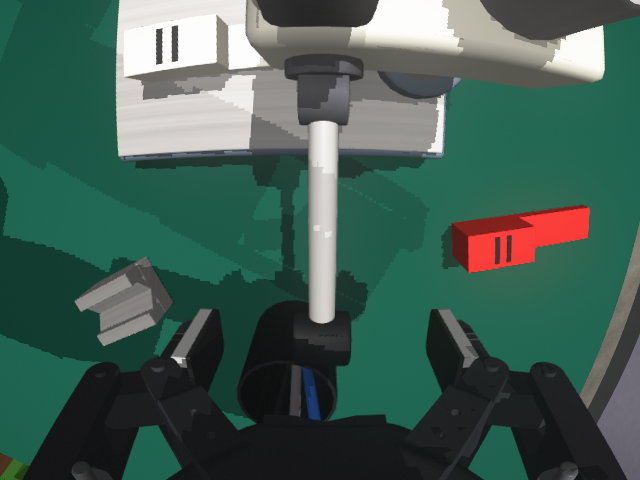

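View pics/side2c.png

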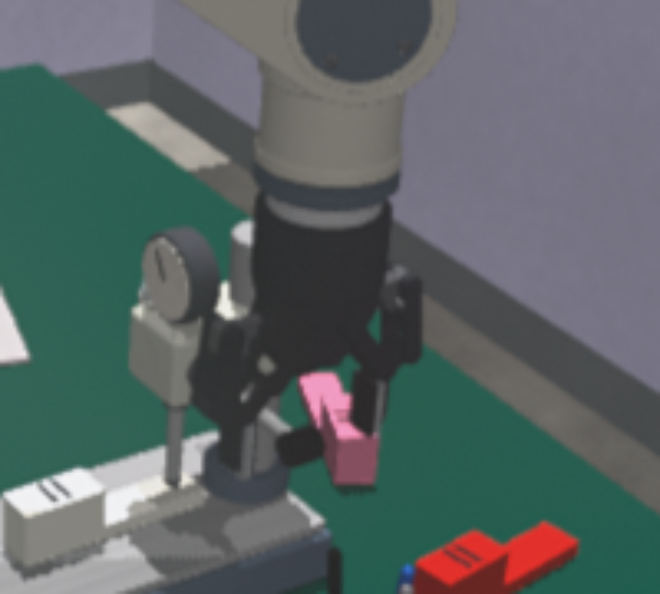

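{"fn": "play_rows", "kwargs": {
  "series": [
    [-0.03,0,0,0],
    [0,0,0,0],
    [0,0,0,0],
    [0,0,0,0],
    [0,0,0,0],
    [0,0,0,0],
    [0,0,0,0],
    [0,0,0,0],
    [0,0,0,0],
    [0,0,0,0]
  ],
  "hand": 1
}}

```text
clock: 5.6
eef_pos: [0.6118, -0.2763, 0.1467]
tcp_rot: [[0.998, 0.06, 0.0], [0.06, -0.998, -0.0], [0.0, 0.0, -1.0]]
force: [-0.4, -0.2, 2.4]
opening: 0.0212
```

```bash
python3 cap.py 3 wrist
```

```text
5.65 [ 0.6117602  -0.27635629  0.14668423] [-4.42027156e-01  5.85430954e-01  1.57499763e+00 -1.58177551e-06
  9.80813306e-01 -5.01916069e-01]
```

View pics/wrist3.png

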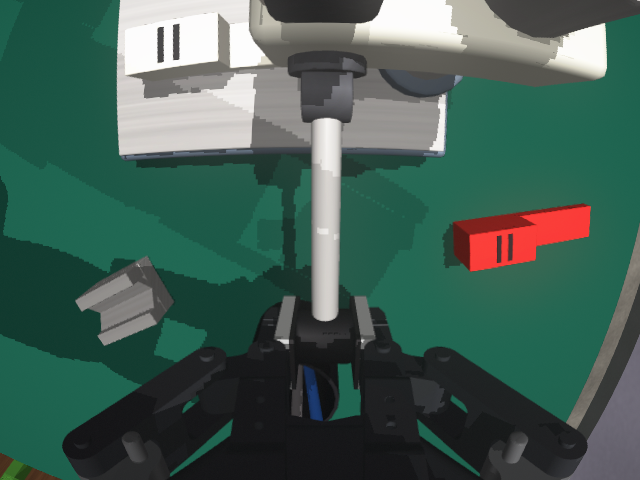

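{"fn": "play_rows", "kwargs": {
  "series": [
    [0,0,-0.11,0],
    [0,-0.01,-0.11,0],
    [0,-0.014,-0.11,0],
    [0,-0.02,-0.11,0],
    [0,-0.025,-0.11,0],
    [0,-0.03,-0.11,0],
    [0,-0.036,-0.107,0],
    [0,-0.04,-0.105,0],
    [0,-0.046,-0.1,0],
    [0,-0.05,-0.1,0],
    [0,0,0,0],
    [0,0,0,0]
  ]
}}

```text
clock: 6.65
eef_pos: [0.611, -0.2646, 0.1898]
tcp_rot: [[0.998, 0.06, 0.0], [0.06, -0.998, 0.001], [0.0, -0.001, -1.0]]
force: [3.5, 3.9, -7.1]
opening: 0.0207
```

```bash
python3 cap.py 4 wrist side; python3 -c "
import cv2;i=cv2.imread('pics/side4.png');cv2.imwrite('pics/side4c.png',cv2.resize(i[150:330,270:470],None,fx=3.3,fy=3.3))"
```

```text
6.75 [ 0.61094751 -0.26456839  0.18971144] [-4.26965068e-01  5.27679013e-01  1.56312158e+00  1.08073199e-03
  1.05136433e+00 -4.87838162e-01]
```

View pics/side4c.png

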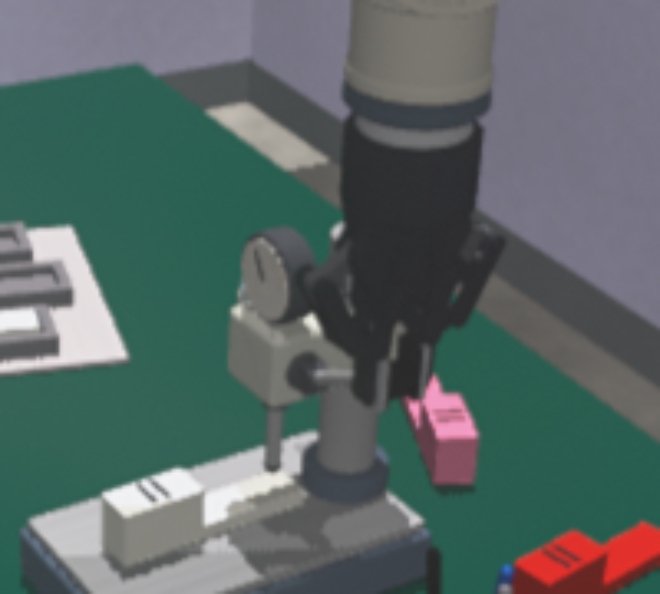

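View pics/wrist4.png

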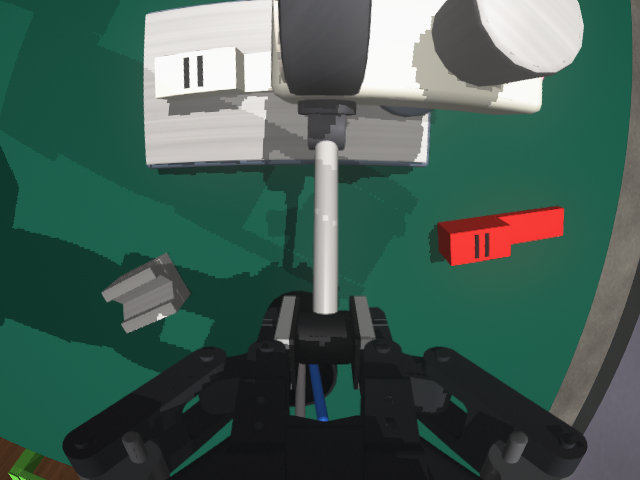

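{"fn": "play_rows", "kwargs": {
  "series": [
    [0,-0.03,-0.05,0],
    [0,-0.03,-0.05,0],
    [0,0,0,0],
    [0,0,0,0],
    [0,0,0,0]
  ]
}}

```text
clock: 7.17
eef_pos: [0.6108, -0.2627, 0.193]
tcp_rot: [[0.998, 0.06, -0.0], [0.06, -0.998, 0.0], [-0.0, -0.0, -1.0]]
force: [5.9, 1.8, -11.1]
opening: 0.0209
```

{"fn": "play_rows", "kwargs": {
  "series": [
    [0,0,0,0],
    [0,0,0,0],
    [0,0,0,0],
    [0,0,0,0],
    [0,0,0,0],
    [0,0,0,0]
  ],
  "hand": -1
}}

```text
clock: 7.67
eef_pos: [0.6109, -0.2632, 0.1938]
tcp_rot: [[0.998, 0.06, 0.0], [0.06, -0.998, -0.0], [0.0, 0.0, -1.0]]
force: [-0.0, -0.1, -0.7]
opening: 0.0852
```

{"fn": "play_rows", "kwargs": {
  "series": [
    [0,0,-0.3,0],
    [0,0,-0.7,0],
    [0,0,-0.8,0],
    [0,0,-0.8,0],
    [0,0,-0.8,0],
    [0,0,-0.4,0],
    [0,0,0,0]
  ]
}}

```text
clock: 8.25
eef_pos: [0.6127, -0.2639, 0.352]
tcp_rot: [[0.998, 0.06, 0.009], [0.06, -0.998, -0.004], [0.008, 0.004, -1.0]]
force: [0.8, 1.3, 1.1]
opening: 0.0854
```

```bash
python3 cap.py 5 wrist side top; python3 -c "
import cv2;i=cv2.imread('pics/side5.png');cv2.imwrite('pics/side5c.png',cv2.resize(i[200:350,270:470],None,fx=4,fy=4,interpolation=2))
i=cv2.imread('pics/wrist5.png');cv2.imwrite('pics/w5c.png',cv2.resize(i[20:260,190:450],None,fx=2.5,fy=2.5,interpolation=2))"
```

```text
8.4 [ 0.61033062 -0.2628304   0.34504545] [-4.24529187e-01  3.84408924e-01  1.42157336e+00 -3.24029683e-05
  1.33644011e+00 -4.84539192e-01]
```

View pics/side5c.png

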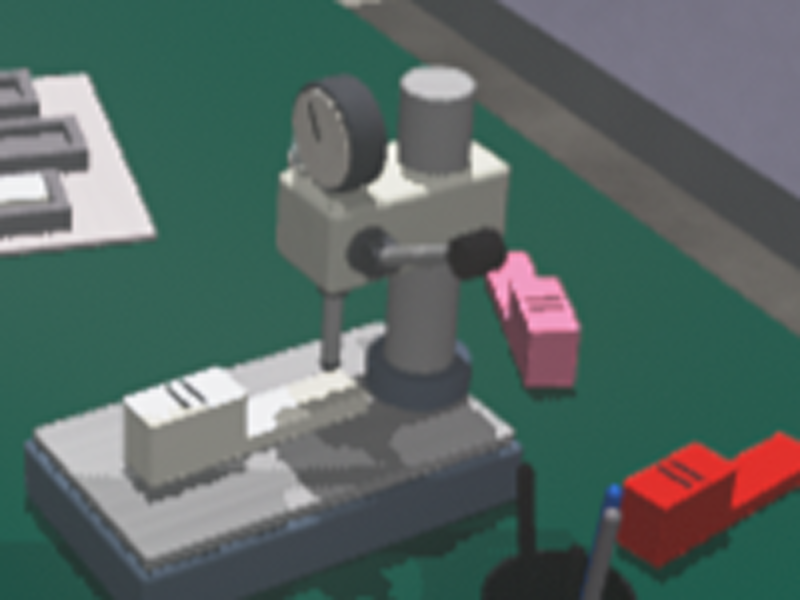

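View pics/w5c.png

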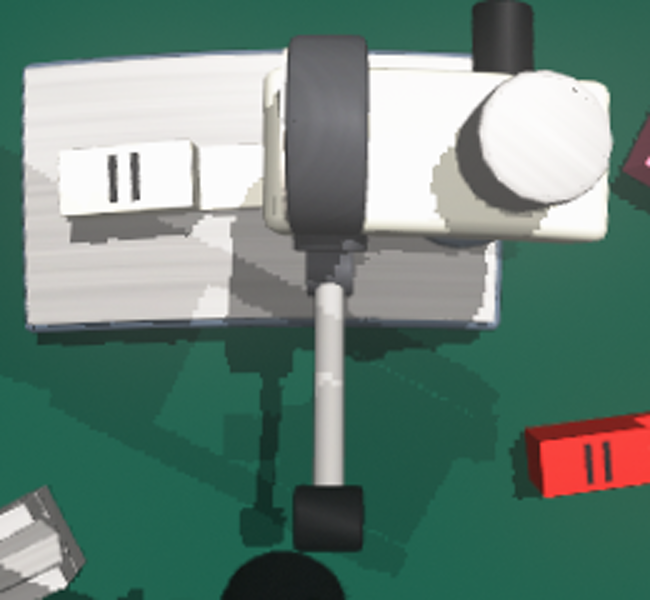

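Run:
```python
import pickle,cv2
from h import *
d=pickle.load(open("c5.pkl","rb"));s,t,w=d["side"],d["top"],d["wrist"]
ks=np.array([478,253])/4+[270-.4,200-.4]; kw=np.array([328,518])/2.5+[190-.3,20-.3]
k=tri([(s,ks,0),(w,kw,1)]);print(k, np.arctan2(k[2]-.165, -(k[1]+.185)))
c=t["pixels"][190:330,335:505,::-1];cv2.imwrite("pics/t5.png",cv2.resize(c,None,fx=4.2,fy=4.2,interpolation=2))
G=np.array([[-70,15,85],[-10,15,85],[-10,-15,85],[-70,-15,85]])/1e3
uv=np.array([(58,150),(192,141),(197,207),(63,217)])/2.5+[190-.3,20-.3]
print(fit([(w,G,uv,1)],[.55,-.147,.06]))
```

```text
[ 0.61117966 -0.26569389  0.20759351] 0.4856712131393709
(array([ 0.55630305, -0.14719877,  0.08062684]), array([ 0.73415873,  0.53945769,  0.43553597, -0.45381954, -0.80491612,
       -0.05720814, -0.35214331,  0.01304005]))
```

View pics/t5.png

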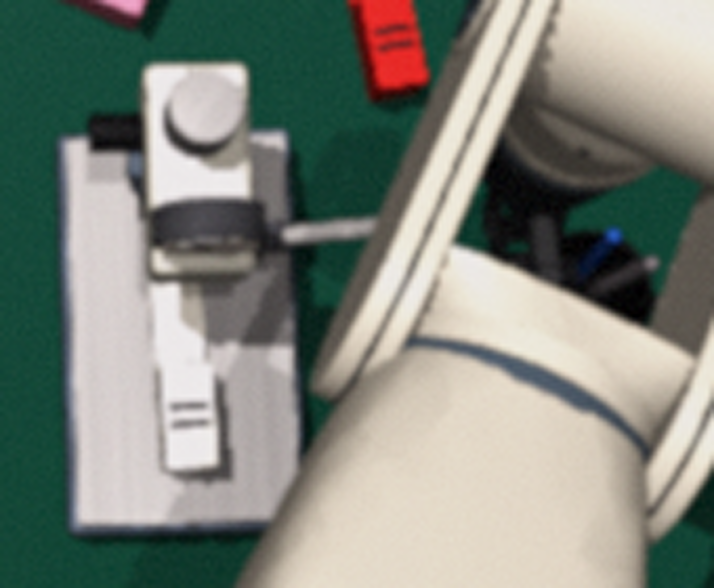

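{"fn": "play_rows", "kwargs": {
  "series": [
    [0,0,0,-0.6],
    [0,0,0,-1],
    [0,0,0,-1],
    [0,0,0,-1],
    [0,0,0,-1],
    [0,0,0,-1],
    [0,0,0,-1],
    [0,0,0,-1],
    [0,0,0,-1],
    [0,0,0,-1],
    [0,0,0,-1],
    [0,0,0,-1],
    [0,0,0,-1],
    [0,0,0,-1],
    [0,0,0,-1],
    [0,0,0,-1],
    [0,0,0,-0.25]
  ]
}}

```text
clock: 9.82
eef_pos: [0.61, -0.2627, 0.3433]
tcp_rot: [[-0.078, 0.997, -0.003], [0.997, 0.078, 0.001], [0.002, -0.003, -1.0]]
force: [0.1, 0.2, 0.0]
opening: 0.0855
```

{"fn": "play_rows", "kwargs": {
  "series": [
    [0.3,-0.2,0,0],
    [0.6,-0.43,0,0],
    [0.6,-0.43,0,0],
    [0.6,-0.43,0,0],
    [0.6,-0.43,0.3,0],
    [0.3,-0.24,0.4,0],
    [0,0,0.4,0],
    [0,0,0,0],
    [0,0,0,0]
  ]
}}

```text
clock: 10.57
eef_pos: [0.5151, -0.1495, 0.3004]
tcp_rot: [[-0.073, 0.997, -0.003], [0.997, 0.073, 0.001], [0.001, -0.003, -1.0]]
force: [0.7, -0.3, 0.5]
opening: 0.0855
```

```bash
python3 cap.py 6 wrist; python3 -c "
import pickle;print(pickle.load(open('c6.pkl','rb'))['state']['tcp_rot'])"
```

```text
10.6167 [ 0.51594267 -0.14997211  0.30129186] [-3.04977569e-01  2.16371342e-01  1.75410614e+00 -1.02485085e-04
  1.17194421e+00 -1.94884185e+00]
[[-7.30425961e-02  9.97328486e-01 -8.19134036e-04]
 [ 9.97328798e-01  7.30427494e-02  1.58852529e-04]
 [ 2.18259955e-04 -8.05342962e-04 -9.99999652e-01]]
```

View pics/wrist6.png

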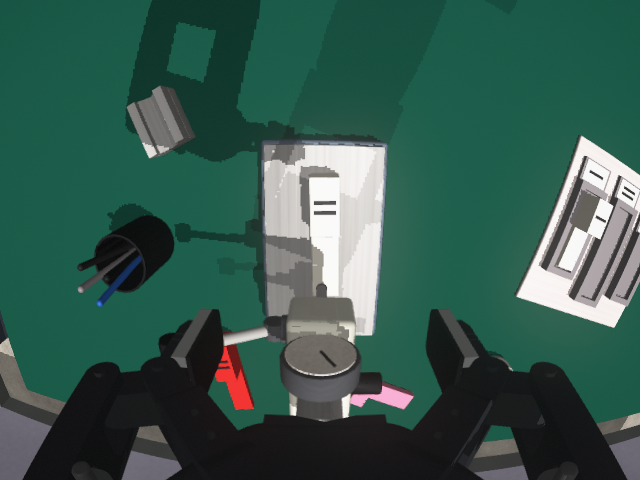

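Run:
```python
import pickle,cv2
from h import *
d=pickle.load(open("c6.pkl","rb"));w=d["wrist"]
i=w["pixels"][130:340,240:410,::-1];cv2.imwrite("pics/w6c.png",cv2.resize(i,None,fx=2.8,fy=2.8,interpolation=2))
G=np.array([[-70,15,85],[-10,15,85],[-10,-15,85],[-70,-15,85]])/1e3
uv=np.array([(338.5,177.5),(339.5,236.5),(309.5,237),(309,177.5)])
p,r=fit([(w,G,uv,1)],[.55,-.147,.06]);print(p,r); print(place(p,[[-.04,0,.06]]))
```

```text
[ 0.5550737  -0.1471165   0.08338802] [ 0.80345641 -0.21698335 -0.11373385  0.13823512  0.07207211 -0.04093824
 -0.72217793  0.13123083]
[[ 0.51521269 -0.15044815  0.06      ]]
```

View pics/w6c.png

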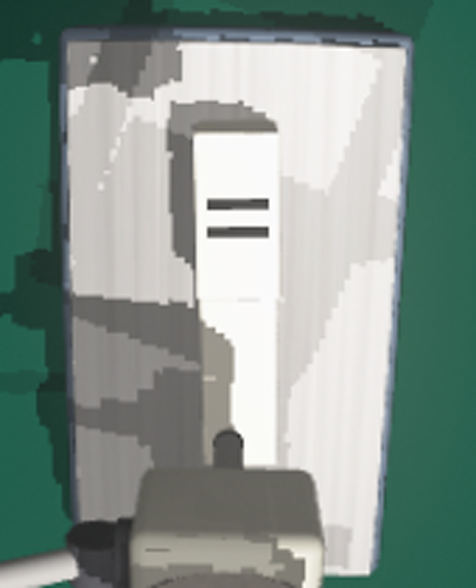

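{"fn": "play_rows", "kwargs": {
  "series": [
    [-0.02,0,0.6,0],
    [0,0,0.8,0],
    [0,0,0.8,0],
    [0,0,0.8,0],
    [0,0,0.8,0],
    [0,0,0.8,0],
    [0,0,0.6,0],
    [0,0,0.4,0],
    [0,0,0.25,0],
    [0,0,0.18,0],
    [0,0,0,0],
    [0,0,0,0]
  ]
}}

```text
clock: 11.62
eef_pos: [0.5166, -0.151, 0.0608]
tcp_rot: [[-0.074, 0.997, 0.001], [0.997, 0.074, -0.0], [-0.0, 0.001, -1.0]]
force: [-0.6, -0.4, -0.3]
opening: 0.0852
```

```bash
python3 cap.py 7 wrist
```

```text
11.6667 [ 0.5167845  -0.15097089  0.06117932] [-3.06324102e-01  5.56686464e-01  1.91531176e+00 -1.90284224e-05
  6.67837384e-01 -1.95104375e+00]
```

View pics/wrist7.png

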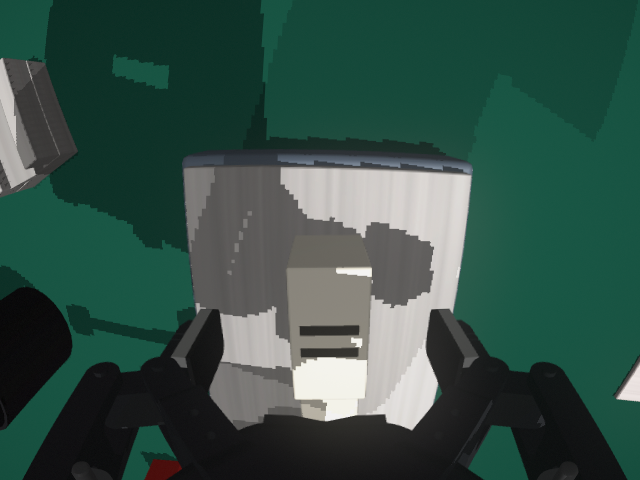

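{"fn": "play_rows", "kwargs": {
  "series": [
    [0.05,0,0,0],
    [0,0,0,0],
    [0,0,0,0],
    [0,0,0,0],
    [0,0,0,0],
    [0,0,0,0],
    [0,0,0,0],
    [0,0,0,0],
    [0,0,0,0],
    [0,0,0,0]
  ],
  "hand": 1
}}

```text
clock: 12.5
eef_pos: [0.516, -0.1487, 0.0608]
tcp_rot: [[-0.074, 0.997, 0.001], [0.997, 0.074, -0.0], [-0.0, 0.001, -1.0]]
force: [-0.9, 0.5, 6.5]
opening: 0.0291
```

```bash
python3 cap.py 8 wrist
```

```text
12.55 [ 0.51600333 -0.14872962  0.06087816] [-3.02798035e-01  5.56148947e-01  1.91777034e+00  2.59461951e-05
  6.66896737e-01 -1.94772720e+00]
```

View pics/wrist8.png

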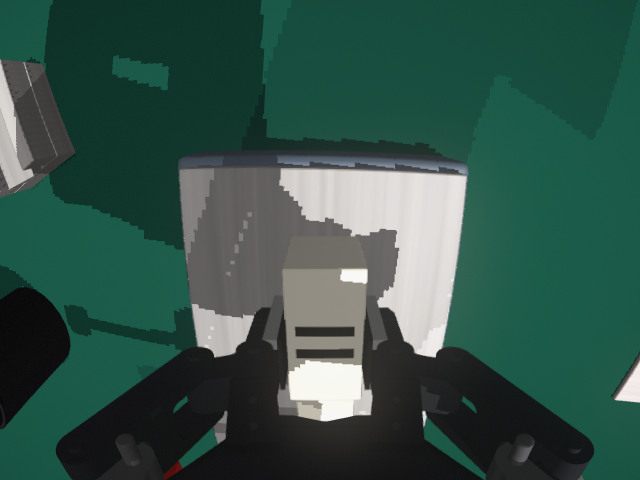

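{"fn": "play_rows", "kwargs": {
  "series": [
    [0,0,-0.05,0],
    [0,0,-0.05,0],
    [0,-0.1,0,0],
    [0,-0.2,0,0],
    [0,-0.3,0,0],
    [0,-0.3,0,0],
    [0,-0.3,0,0],
    [0,-0.3,0,0],
    [0,-0.3,0,0],
    [0,-0.3,0,0],
    [0,-0.2,0,0],
    [0,-0.1,0,0],
    [0,0,0,0]
  ]
}}

```text
clock: 13.63
eef_pos: [0.4189, -0.1557, 0.0643]
tcp_rot: [[-0.074, 0.997, -0.001], [0.997, 0.074, 0.0], [0.0, -0.001, -1.0]]
force: [0.1, -0.3, -5.2]
opening: 0.029
```

```bash
python3 - <<'E'
import pickle
from h import *
d=pickle.load(open("c8.pkl","rb"));w=d["wrist"];R=d["state"]["tcp_rot"];p=d["state"]["eef_pos"]
for uv in((283,269.5),(367,269.5)):
    q=onz(w,uv,.085,1);print(q,R.T@(q-p))
E
python3 cap.py 9 wrist side; python3 -c "
import cv2;i=cv2.imread('pics/side9.png');cv2.imwrite('pics/side9c.png',cv2.resize(i[180:360,220:440],None,fx=3.3,fy=3.3))"
```

```text
[ 0.48636121 -0.16587006  0.085     ] [-0.01490509 -0.03081234 -0.02414024]
[ 0.48424139 -0.13708273  0.085     ] [ 0.01396018 -0.0307948  -0.02414805]
13.7333 [ 0.42059017 -0.15601018  0.06439288] [-3.81748641e-01  4.64765246e-01  2.10845070e+00  5.28014804e-05
  5.67192963e-01 -2.02650894e+00]
```

View pics/side9c.png

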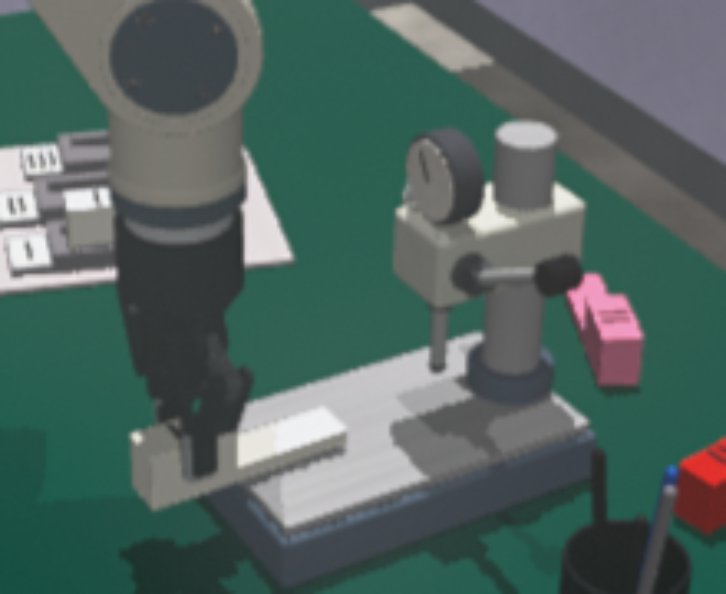

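View pics/wrist9.png

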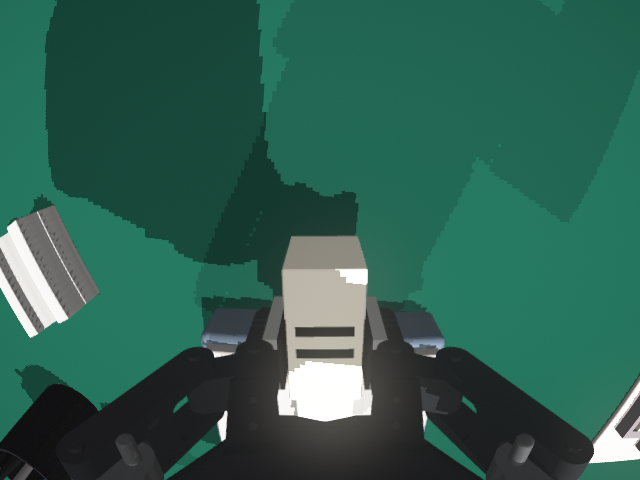

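{"fn": "play_rows", "kwargs": {
  "series": [
    [0,0,-0.3,0],
    [0,0,-0.6,0],
    [0,0,-0.8,0],
    [0,0,-0.8,0],
    [0,0,-0.8,0],
    [0,0,-0.7,0],
    [0,0,-0.5,0.5],
    [0,0,-0.2,0.8],
    [0,0,0,0.8],
    [0,0,0,0.7],
    [0,0,0,0.32]
  ]
}}

```text
clock: 14.65
eef_pos: [0.4204, -0.1556, 0.2526]
tcp_rot: [[0.239, 0.971, 0.001], [0.971, -0.239, -0.0], [-0.0, 0.001, -1.0]]
force: [0.6, 0.5, -5.6]
opening: 0.0288
```

{"fn": "play_rows", "kwargs": {
  "series": [
    [0.3,0,0,0],
    [0.6,0,0,0],
    [0.7,-0.04,0,0],
    [0.8,-0.06,0,0],
    [0.8,-0.06,0,0],
    [0.8,-0.06,0,0],
    [0.8,-0.06,0,0],
    [0.8,-0.06,0,0],
    [0.8,-0.06,0,0],
    [0.7,0,0,0],
    [0.5,0,0,0],
    [0.3,0,0,0],
    [0.1,0,0,0],
    [0,0,0,0]
  ]
}}

```text
clock: 15.82
eef_pos: [0.4798, 0.1596, 0.252]
tcp_rot: [[0.234, 0.972, -0.0], [0.972, -0.234, -0.0], [-0.0, -0.0, -1.0]]
force: [0.1, -0.1, -6.2]
opening: 0.0287
```

```bash
python3 cap.py 10 wrist;  python3 -c "
import pickle;print(pickle.load(open('c10.pkl','rb'))['state']['tcp_rot'])"
```

```text
15.8667 [0.47951794 0.1587379  0.25193   ] [ 2.96333749e-01  2.21078647e-01  1.87147659e+00 -4.12516656e-04
  1.04990458e+00 -1.03710146e+00]
[[ 2.34938592e-01  9.72009945e-01 -7.24854149e-04]
 [ 9.72009926e-01 -2.34939032e-01 -5.95428370e-04]
 [-7.49058829e-04 -5.64676325e-04 -9.99999560e-01]]
```

View pics/wrist10.png

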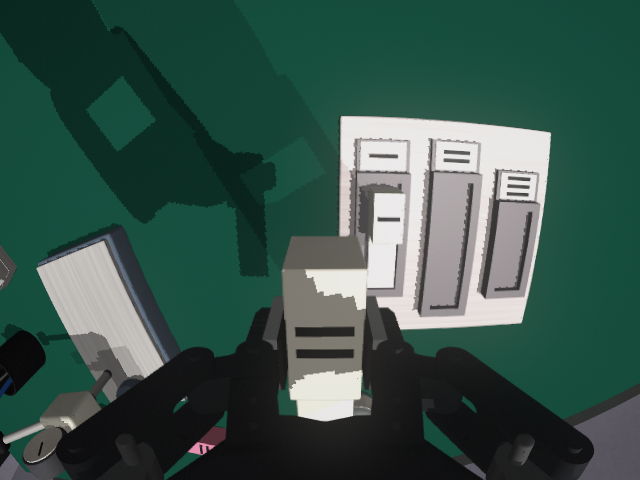

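```bash
python3 -c "
import cv2;i=cv2.imread('pics/wrist10.png');cv2.imwrite('pics/w10c.png',cv2.resize(i[105:335,330:560],None,fx=2.6,fy=2.6,interpolation=2))"
```

```text
(no output)
```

View pics/w10c.png

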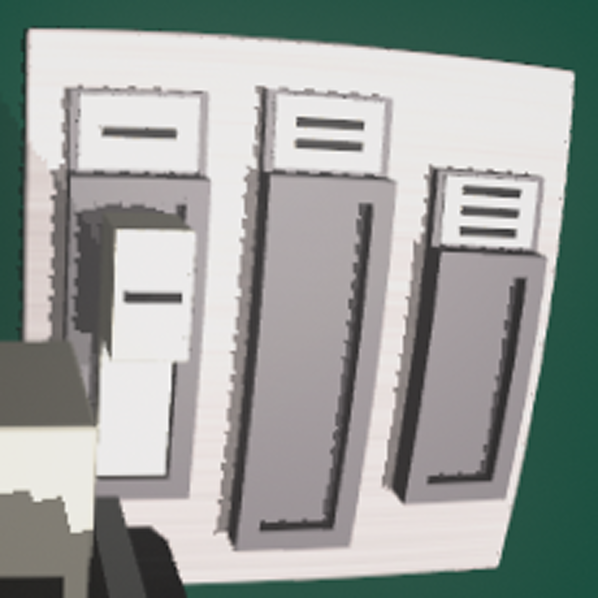

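```bash
cat > f10.py <<'E'
import io,contextlib
with contextlib.redirect_stdout(io.StringIO()):
    from f0 import *
w=pickle.load(open("c10.pkl","rb"))["wrist"]
C=lambda L:A(L)/2.6+[330-.3,105-.3]
S=A([[-84,-28,22],[-84,28,22],[84,28,22],[84,-28,22]])/1e3
uv=C([(268,173),(396,182),(352,546),(240,548)])
p,r=fit([(w,S,uv,1)],[.557,.283,-.23]);print("slot",p,np.round(r,1))
S2=S.copy();S2[:,0]*=82.5/84
p,r=fit([(w,S2,uv,1)],[.557,.283,-.23]);print("slot82",p,np.round(r,1))
R=A([[-125,-125,6],[-125,125,6],[125,125,6]])/1e3
p,r=fit([(w,R,C([(28,28),(575,72),(498,566)]),1)],[.545,.283,-.23]);print("rack",p,np.round(r,1))
for u in uv: print(onz(w,u,.022,1))
E
python3 f10.py
```

```text
slot [ 0.5597201   0.28399682 -0.22998508] [ 0.3  0.3  0.1 -1.2  0.3 -0.2 -0.8  1.3]
slot82 [ 0.55937489  0.28394675 -0.23161002] [ 0.2  1.4  0.  -0.1  0.3 -1.5 -0.8 -0.1]
rack [ 0.54679657  0.28671139 -0.2421554 ] [-0.7 -0.2  0.7 -0.3  0.4  1.2]
[0.47119283 0.27564686 0.022     ]
[0.48558815 0.33009556 0.022     ]
[0.6480283  0.29168219 0.022     ]
[0.63370468 0.23873364 0.022     ]
```

{"fn": "play_rows", "kwargs": {
  "series": [
    [0.3,0.05,0,0],
    [0.6,0.05,0,0],
    [0.8,0.05,0,0],
    [0.8,0.06,0,0],
    [0.6,0,0,0],
    [0.3,0,0,0],
    [0.11,0,0,0],
    [0,0,0.4,0],
    [0,0,0.8,0],
    [0,0,0.8,0],
    [0,0,0.8,0],
    [0,0,0.8,0],
    [0,0,0.5,0],
    [0,0,0.3,0],
    [0,0,0.2,0],
    [0,0,0,0],
    [0,0,0,0]
  ]
}}

```text
clock: 17.28
eef_pos: [0.5217, 0.2934, 0.069]
tcp_rot: [[0.236, 0.972, 0.001], [0.972, -0.236, 0.0], [0.001, 0.001, -1.0]]
force: [0.3, 0.4, -5.6]
opening: 0.0289
```

```bash
python3 cap.py 11 wrist side top;python3 -c "
import cv2;i=cv2.imread('pics/side11.png');cv2.imwrite('pics/side11c.png',cv2.resize(i[190:290,190:330],None,fx=5,fy=5,interpolation=2))"
```

```text
17.4333 [0.52212634 0.29400071 0.06982509] [ 4.92991967e-01  6.04861164e-01  1.77639746e+00 -5.85005933e-05
  7.57451099e-01 -8.39890655e-01]
```

View pics/wrist11.png

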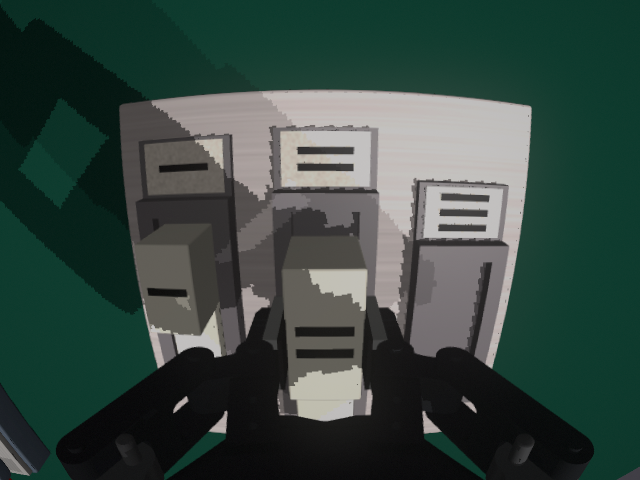

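View pics/side11c.png

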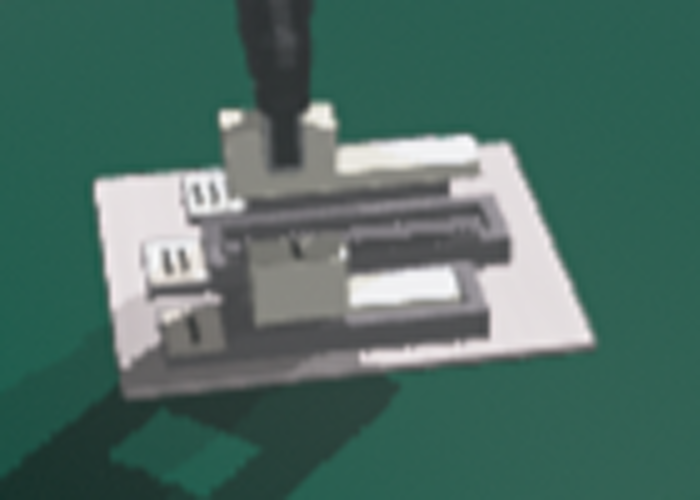

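Run:
```python
import pickle,cv2
from h import *
d=pickle.load(open("c11.pkl","rb"));w=d["wrist"];R=d["state"]["tcp_rot"];p=d["state"]["eef_pos"]
L=lambda uv,z:np.round((R.T@(onz(w,uv,z,1)-p))*1e3,1)
for n,uv,z in(("rimL",(274,192),.022),("rimR",(377,191),.022),("inner",(325,211),.022),("blkL",(283,269.5),p[2]+.0242),("blkR",(367,269.5),p[2]+.0242),("tabL",(280,131),.012),("tabR",(373,129),.012)):print(n,L(uv,z))
i=w["pixels"][110:290,250:400,::-1];cv2.imwrite("pics/w11c.png",cv2.resize(i,None,fx=3.3,fy=3.3,interpolation=2))
```

```text
rimL [-27.4 -45.3  47.7]
rimR [ 25.9 -45.8  47.8]
inner [ -1.  -35.   47.7]
blkL [-15.3 -31.2 -24.3]
blkR [ 13.3 -31.2 -24.2]
tabL [-24.8 -76.7  57.6]
tabR [ 24.5 -77.7  57.7]
```

View pics/w11c.png

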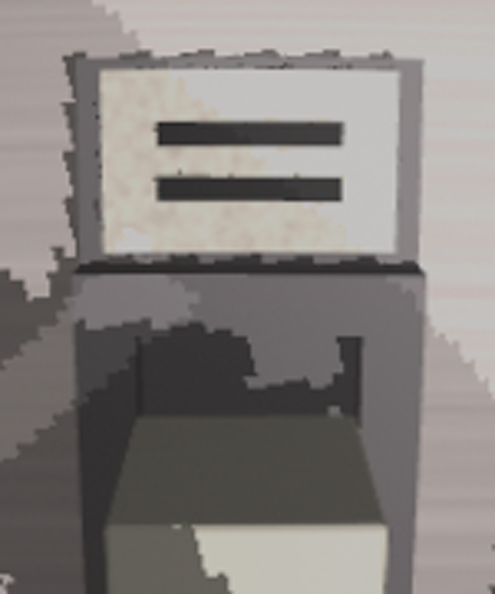

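{"fn": "play_rows", "kwargs": {
  "series": [
    [0,0,0.15,0],
    [0,0,0.2,0],
    [0,0,0.2,0],
    [0,0,0.15,0],
    [0,0,0.1,0],
    [0,0,0.06,0],
    [0,0,0,0],
    [0,0,0,0]
  ]
}}

```text
clock: 18.1
eef_pos: [0.521, 0.2935, 0.0336]
tcp_rot: [[0.236, 0.972, -0.0], [0.972, -0.236, -0.0], [-0.0, -0.0, -1.0]]
force: [-1.1, 0.5, -5.2]
opening: 0.0291
```

{"fn": "play_rows", "kwargs": {
  "series": [
    [0,0,0.03,0],
    [0,0,0.03,0],
    [0,0,0,0],
    [0,0,0,0]
  ]
}}

```text
clock: 18.43
eef_pos: [0.5211, 0.2935, 0.0315]
tcp_rot: [[0.236, 0.972, 0.0], [0.972, -0.236, 0.0], [0.0, 0.0, -1.0]]
force: [0.0, -0.8, -6.5]
opening: 0.0285
```

{"fn": "play_rows", "kwargs": {
  "series": [
    [0,0,0.025,0],
    [0,0,0.015,0],
    [0,0,0,0],
    [0,0,0,0]
  ]
}}

```text
clock: 18.77
eef_pos: [0.5211, 0.2936, 0.03]
tcp_rot: [[0.236, 0.972, 0.0], [0.972, -0.236, 0.0], [0.0, 0.0, -1.0]]
force: [-0.8, -0.1, -4.0]
opening: 0.0289
```

{"fn": "play_rows", "kwargs": {
  "series": [
    [0,0,0.02,0],
    [0,0,0.02,0],
    [0,0,0,0],
    [0,0,0,0]
  ]
}}

```text
clock: 19.1
eef_pos: [0.5211, 0.2936, 0.0298]
tcp_rot: [[0.235, 0.972, 0.0], [0.972, -0.235, 0.0], [0.0, 0.0, -1.0]]
force: [-5.5, -2.4, 12.4]
opening: 0.029
```

```bash
python3 cap.py 12 wrist side;python3 -c "
import cv2;i=cv2.imread('pics/side12.png');cv2.imwrite('pics/side12c.png',cv2.resize(i[190:290,190:330],None,fx=5,fy=5,interpolation=2))"
```

```text
19.2 [0.52108333 0.29364548 0.02986028] [ 4.93257665e-01  6.68701908e-01  1.78310952e+00  5.07291992e-05
  6.89411128e-01 -8.39796640e-01]
```

View pics/wrist12.png

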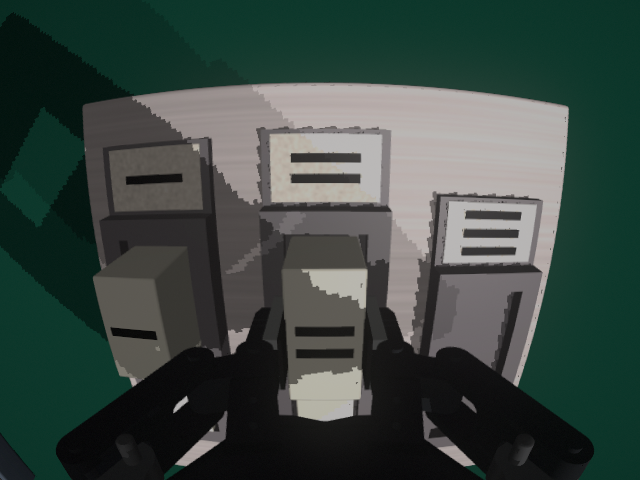

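View pics/side12c.png

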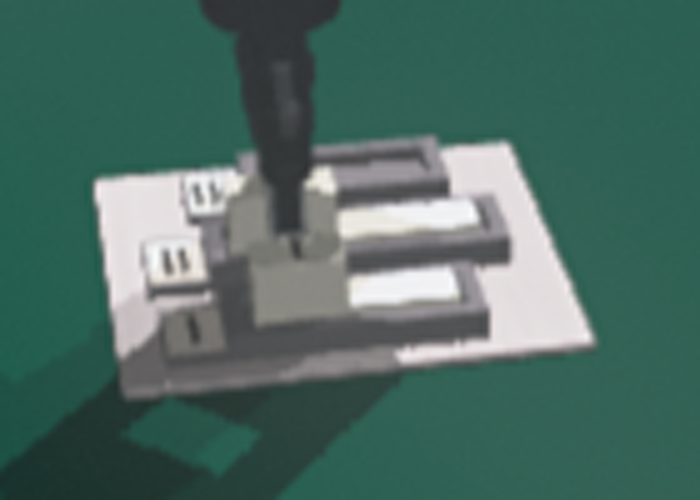

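Contact came at TCP z 0.030, as predicted, and the block sits inside the pocket. I'll release it with a partial opening.

{"fn": "play_rows", "kwargs": {
  "series": [
    [0,0,0,0],
    [0,0,0,0],
    [0,0,0,0],
    [0,0,0,0],
    [0,0,0,0]
  ],
  "hand": -0.1
}}

```text
clock: 19.62
eef_pos: [0.5212, 0.2936, 0.0282]
tcp_rot: [[0.236, 0.972, 0.0], [0.972, -0.236, 0.0], [0.0, 0.0, -1.0]]
force: [0.5, -0.1, 0.7]
opening: 0.0472
```

{"fn": "play_rows", "kwargs": {
  "series": [
    [0,0,-0.1,0],
    [0,0,-0.3,0],
    [0,0,-0.6,0],
    [0,0,-0.8,0],
    [0,0,-0.8,0],
    [0,0,-0.8,0],
    [0,0,-0.8,0],
    [0,0,-0.8,0],
    [0,0,-0.8,0],
    [0,0,-0.6,0],
    [0,0,-0.3,0],
    [0,0,0,0],
    [0,0,0,0]
  ]
}}

```text
clock: 20.7
eef_pos: [0.5208, 0.2934, 0.2962]
tcp_rot: [[0.236, 0.972, 0.0], [0.972, -0.236, 0.0], [0.0, 0.0, -1.0]]
force: [0.5, 0.3, 1.0]
opening: 0.0467
```

```bash
python3 cap.py 13 wrist side;python3 -c "
import cv2;i=cv2.imread('pics/side13.png');cv2.imwrite('pics/side13c.png',cv2.resize(i[190:350,190:440],None,fx=3.2,fy=3.2,interpolation=2))"
```

```text
20.8 [0.52002242 0.2929773  0.29425779] [ 4.93126123e-01  3.18333725e-01  1.63275161e+00  7.19459279e-06
  1.19375049e+00 -8.39859634e-01]
```

View pics/wrist13.png

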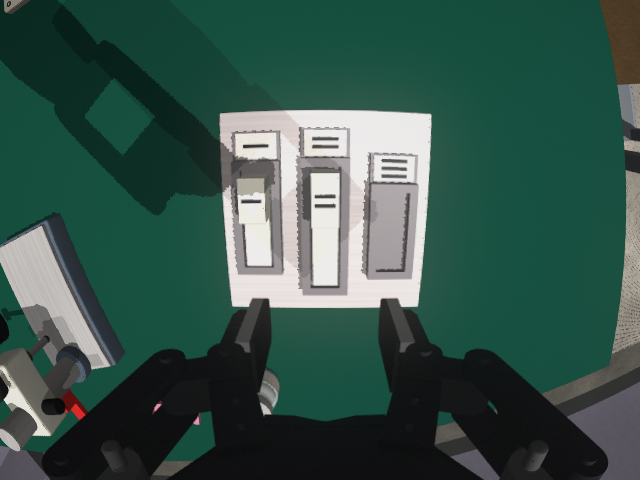

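View pics/side13c.png

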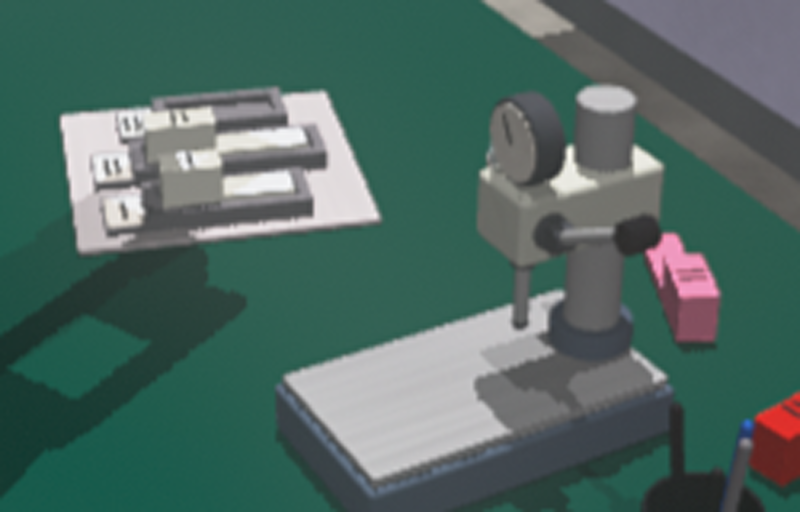

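{"fn": "play_rows", "kwargs": {
  "series": [
    [0,0,-0.2,0.7],
    [0,0,-0.2,1],
    [0,0,-0.1,1],
    [0,0,0,1],
    [0,0,0,1],
    [0,0,0,1],
    [0,0,0,1],
    [0,0,0,1],
    [0,0,0,1],
    [0,0,0,1],
    [0,0,0,1],
    [0,0,0,1],
    [0,0,0,0.8],
    [0,0,0,0.22]
  ],
  "hand": 1
}}

```text
clock: 21.97
eef_pos: [0.5202, 0.2931, 0.3138]
tcp_rot: [[0.998, 0.058, -0.003], [0.058, -0.998, -0.002], [-0.004, 0.002, -1.0]]
force: [-0.5, -0.2, -0.3]
opening: -0.0003
```

{"fn": "play_rows", "kwargs": {
  "series": [
    [0.04,0.4,0,0],
    [0.06,0.7,0,0],
    [0.08,0.8,0,0],
    [0.08,0.8,0,0],
    [0.08,0.8,0,0],
    [0.08,0.8,0,0],
    [0.08,0.8,0,0],
    [0.08,0.8,0,0],
    [0.08,0.8,0,0],
    [0.08,0.8,0,0],
    [0.08,0.8,0,0],
    [0.08,0.8,0,0],
    [0.08,0.8,0,0],
    [0.08,0.8,0,0],
    [0.08,0.8,0,0],
    [0.08,0.8,0,0],
    [0.08,0.8,0,0],
    [0.08,0.7,0,0],
    [0.05,0.4,0,0],
    [0,0,0,0]
  ]
}}

```text
clock: 23.63
eef_pos: [0.6125, -0.2727, 0.3144]
tcp_rot: [[0.998, 0.059, -0.002], [0.059, -0.998, 0.0], [-0.002, -0.0, -1.0]]
force: [-0.8, 0.6, 0.1]
opening: -0.0
```

```bash
python3 cap.py 14 wrist
```

```text
23.6833 [ 0.61230981 -0.27087781  0.31459868] [-4.34374819e-01  4.15361849e-01  1.44340113e+00  2.22396731e-04
  1.28516234e+00 -4.94204149e-01]
```

View pics/wrist14.png

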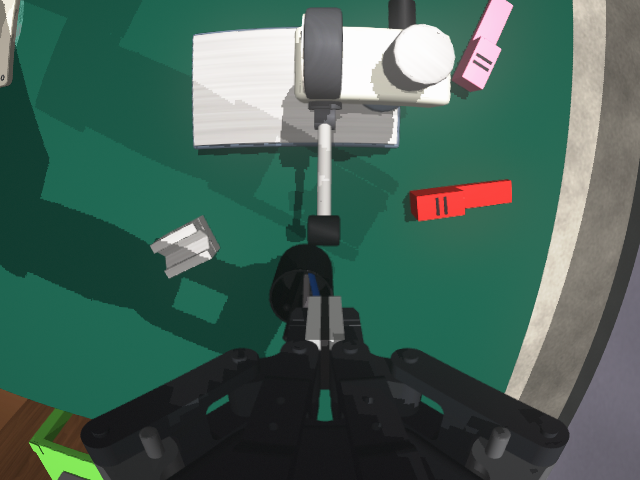

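{"fn": "play_rows", "kwargs": {
  "series": [
    [0,0,0.4,0],
    [0,0,0.6,0],
    [0,0,0.6,0],
    [0,0,0.4,0],
    [0,0,0.25,0],
    [0,0,0,0],
    [0,0,0,0]
  ]
}}

```text
clock: 24.27
eef_pos: [0.6128, -0.269, 0.2261]
tcp_rot: [[0.998, 0.062, -0.001], [0.062, -0.998, 0.0], [-0.001, -0.001, -1.0]]
force: [0.9, 0.3, -0.1]
opening: -0.0001
```

{"fn": "play_rows", "kwargs": {
  "series": [
    [0,0.03,0.1,0],
    [0,0.05,0.1,0],
    [0,0.04,0.1,0],
    [0,0.04,0.1,0],
    [0,0.03,0.11,0],
    [0,0.03,0.11,0],
    [0,0.02,0.11,0],
    [0,0.02,0.11,0],
    [0,0.01,0.11,0],
    [0,0,0.11,0],
    [0,0,0,0]
  ]
}}

```text
clock: 25.18
eef_pos: [0.6127, -0.2801, 0.1823]
tcp_rot: [[0.998, 0.061, -0.002], [0.061, -0.998, 0.001], [-0.002, -0.002, -1.0]]
force: [0.3, -0.6, 0.4]
opening: -0.0
```

```bash
python3 cap.py 15 wrist
```

```text
25.2333 [ 0.61274832 -0.28005603  0.18266249] [-4.46553224e-01  5.47476732e-01  1.54683735e+00  4.86764633e-04
  1.04965771e+00 -5.07793490e-01]
```

View pics/wrist15.png

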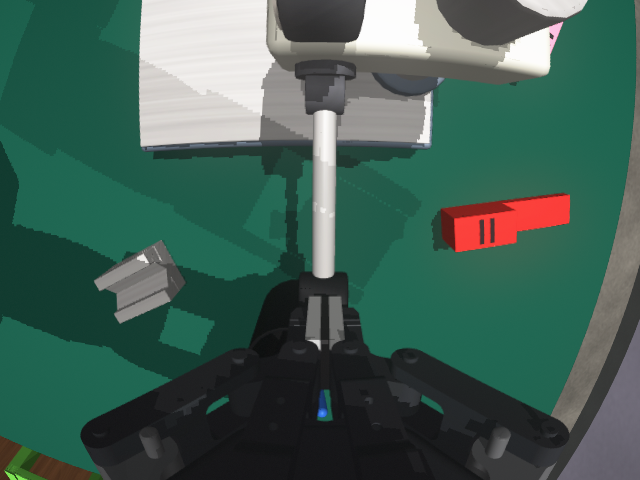

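```bash
python3 cap.py 16 side;python3 -c "
import cv2;i=cv2.imread('pics/side16.png');cv2.imwrite('pics/side16c.png',cv2.resize(i[170:340,290:460],None,fx=3.5,fy=3.5,interpolation=2))"
```

```text
25.2833 [ 0.61293095 -0.280153    0.18306347] [-4.46540247e-01  5.47078083e-01  1.54648982e+00  4.20279653e-04
  1.04984710e+00 -5.07780458e-01]
```

View pics/side16c.png

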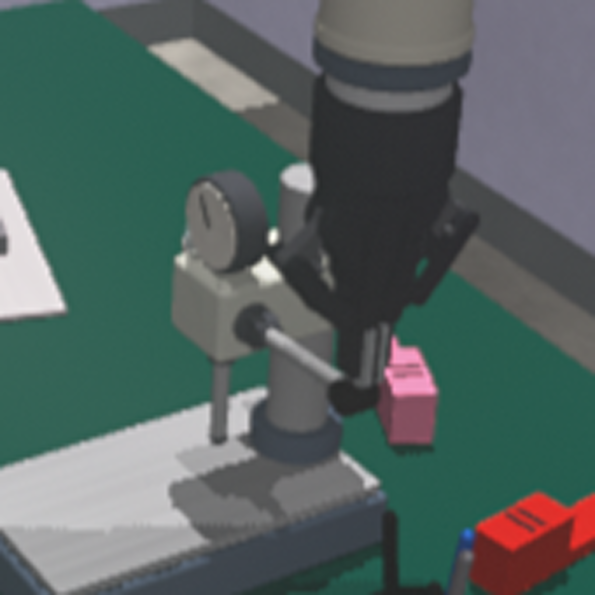

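{"fn": "play_rows", "kwargs": {
  "series": [
    [0,0,0.11,0],
    [0,0,0.11,0],
    [0,-0.01,0.11,0],
    [0,-0.02,0.11,0],
    [0,-0.02,0.11,0],
    [0,-0.03,0.11,0],
    [0,-0.03,0.11,0],
    [0,-0.04,0.1,0],
    [0,-0.04,0.1,0],
    [0,-0.05,0.1,0],
    [0,-0.05,0.1,0],
    [0,-0.05,0.1,0],
    [0,0,0,0],
    [0,0,0,0]
  ]
}}

```text
clock: 26.45
eef_pos: [0.6123, -0.2667, 0.1325]
tcp_rot: [[0.998, 0.061, -0.001], [0.061, -0.998, 0.001], [-0.001, -0.001, -1.0]]
force: [-0.2, -0.6, 0.1]
opening: 0.0001
```

```bash
python3 cap.py 17 side wrist;python3 -c "
import cv2;i=cv2.imread('pics/side17.png');cv2.imwrite('pics/side17c.png',cv2.resize(i[170:340,290:460],None,fx=3.5,fy=3.5,interpolation=2))"
```

```text
26.55 [ 0.61248912 -0.26697153  0.13293514] [-4.28895026e-01  5.98725601e-01  1.58863469e+00  9.24126287e-05
  9.54637634e-01 -4.90048277e-01]
```

View pics/side17c.png

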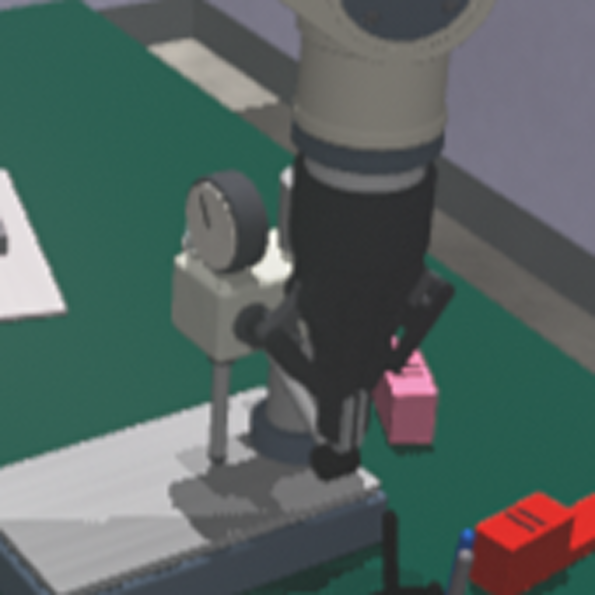

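View pics/wrist17.png

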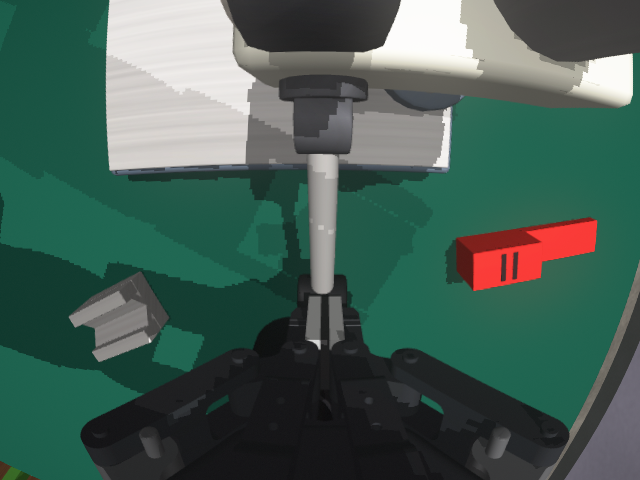

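{"fn": "play_rows", "kwargs": {
  "series": [
    [0,-0.03,0.06,0],
    [0,-0.03,0.06,0],
    [0,-0.02,0.05,0],
    [0,0,0,0],
    [0,0,0,0]
  ]
}}

```text
clock: 26.97
eef_pos: [0.6121, -0.2637, 0.1259]
tcp_rot: [[0.998, 0.061, -0.001], [0.061, -0.998, 0.0], [-0.001, -0.0, -1.0]]
force: [-0.1, 0.2, -0.3]
opening: -0.0003
```

{"fn": "play_rows", "kwargs": {
  "series": [
    [0,0,0.05,0],
    [0,0,0.05,0],
    [0,0,0,0],
    [0,0,0,0]
  ]
}}

```text
clock: 27.3
eef_pos: [0.6126, -0.2637, 0.1247]
tcp_rot: [[0.998, 0.061, 0.001], [0.061, -0.998, 0.0], [0.001, -0.0, -1.0]]
force: [-5.7, 4.5, 18.6]
opening: -0.0003
```

{"fn": "play_rows", "kwargs": {
  "series": [
    [0,0,-0.1,0],
    [0,0,-0.4,0],
    [0,0,-0.8,0],
    [0,0,-0.8,0],
    [0,0,-0.8,0],
    [0,0,-0.8,0],
    [0,0,-0.8,0],
    [0,0,-0.4,0],
    [0,0,0,0],
    [0,0,0,0]
  ]
}}

```text
clock: 28.13
eef_pos: [0.6125, -0.2641, 0.3189]
tcp_rot: [[0.998, 0.061, 0.002], [0.061, -0.998, -0.001], [0.001, 0.001, -1.0]]
force: [0.1, 0.2, -0.6]
opening: -0.0003
```

```bash
python3 cap.py 18 side wrist top;python3 - <<'E'
import pickle
from h import *
d=pickle.load(open("c18.pkl","rb"))
i=d["side"]["pixels"][:,:,::-1];cv2.imwrite('pics/side18c.png',cv2.resize(i[190:350,200:440],None,fx=3.3,fy=3.3,interpolation=2))
i=d["top"]["pixels"][:,:,::-1];cv2.imwrite('pics/top18c.png',cv2.resize(i[205:345,135:275],None,fx=4.2,fy=4.2,interpolation=2))
E
```

```text
28.2833 [ 0.6114625  -0.26352829  0.31609342] [-4.24788596e-01  4.08774749e-01  1.44996955e+00 -2.25621632e-05
  1.28625164e+00 -4.85821915e-01]
```

View pics/side18c.png

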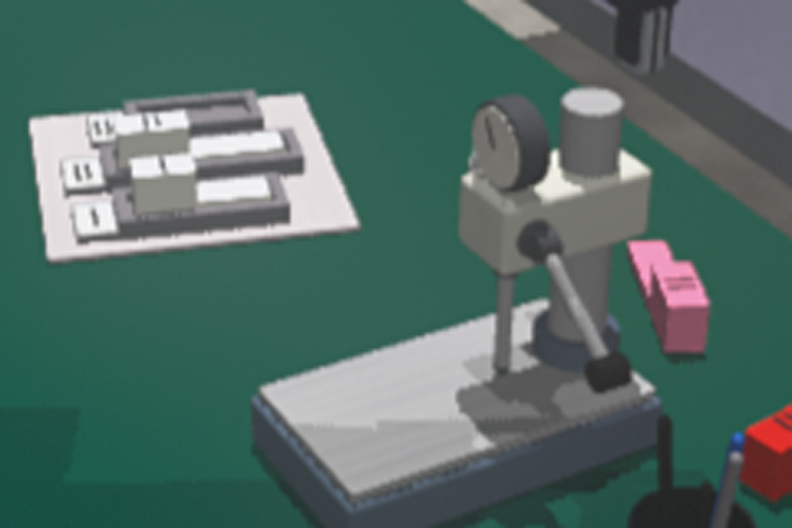

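View pics/wrist18.png

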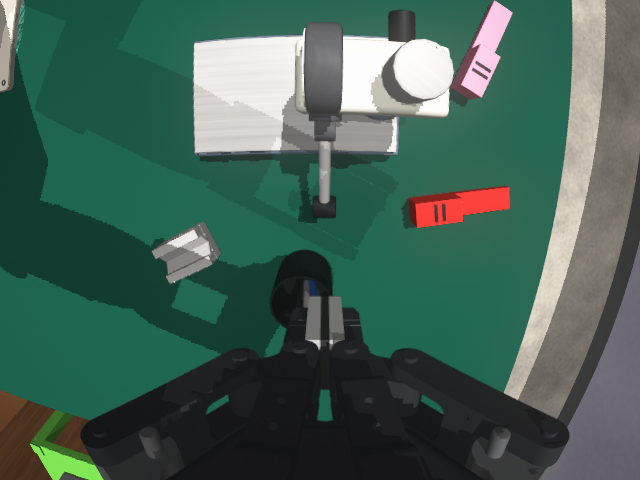

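View pics/top18c.png

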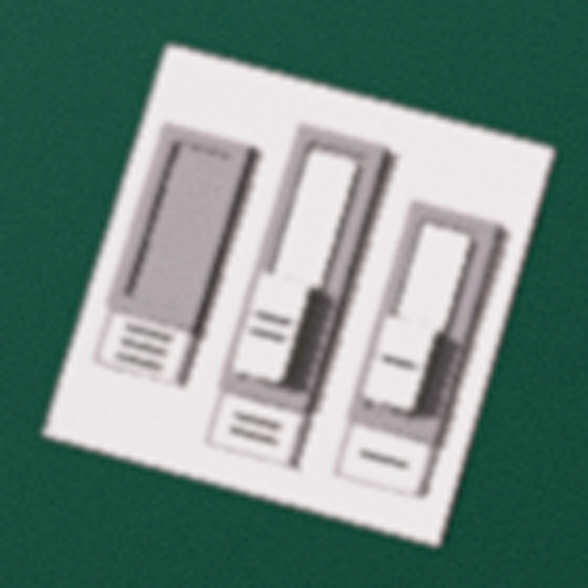

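Run:
```python
import pickle
from h import *
d=pickle.load(open("c18.pkl","rb"))
k=tri([(d["side"],np.array([608,371])/3.3+[199.6,189.6],0),(d["wrist"],(324,207),1)])
print(k,.6+np.arctan2(k[2]-.165,-(k[1]+.185)))
from rig import arm
print(arm.close_job())
```

```text
[ 0.61056301 -0.26100708  0.11444213] 0.013032048451172451
the job is handed in; nothing more can be done
None
```

I finished the job and handed it in at about 28 s; no verdict was reported.

**What I did:**
- **Lever up:** I pinched the lever knob and swung it up to about 1.09 rad, with the block still unmoved under the tip.
- **Block moved:** I gripped the white two-bar block, raised it 4 mm off the base, drew it about 100 mm clear, and lowered it into the two-bar slot. It touched the floor at the height I had predicted. I then released it.
- **Lever down:** I pushed the knob down slowly with the shut fingers until the force at the stop rose to about 19 N, then lifted the arm clear.

**Last checks:**
- **Lever:** its angle is about 0.01 rad by triangulation, with the tip down on the bare base.
- **Block:** the last pictures show it lying flat and centred in the two-bar slot.
- **Other things:** the other block, vee block and pen cup look undisturbed. I didn't check the oil jar specifically at the end, but the arm never worked near it.
- **Robot:** it touches nothing.

**Disagreements:** none of the checks failed. The fits for the stand and slot from different cameras differed by 2 to 5 mm, so I re-aligned from close wrist pictures before each grasp and before the placing.

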